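# Scoop the greased rollers into the parts box and stamp the job card

### The arm

A 7-joint arm with a two-finger parallel gripper is mounted at the origin on the work surface; the furniture and walls round the work are solid. World frame = base frame: x ahead of the robot, y to its left, z up, the work surface at z = 0. Lengths are in m, angles in degrees, forces in N, time in s.
With the tool pointing down it reaches from about 0.4 to 0.85 m from the base axis. Payload 4.5 kg.
Tool frame: the origin (TCP) lies at the very end of the fingers, on their centre line; the grasp point (between the pads) lies 19 mm behind it; z points along the fingers, y is the line along which they close (so a half turn about z gives the same grasp; the last joint's range is limited). The gripper opens to 88 mm and grips with 3 to 60 N. Pads are 18 mm wide; open, the fingers measure 123 mm over their backs; the gripper's body (75 mm by 187 mm) begins 45 mm behind the grasp point.
Start: joints at [-67.334, 39.483, -11.15, 89.685, 9.013, 51.709, -12.324], TCP at [0.221, 0.585, 0.239] pointing down, gripper open.
Joint ranges: [-172.22, 172.22], [-26.19, 119.32], [-84.43, 86.54], [7.71, 146.69], [-57.33, 237.33], [2.42, 119.75], [-152.13, 152.13]. Speed limits (degrees/s): [147.25, 147.25, 180, 180, 180, 180, 180].

### API

Orientations are given as a 3x3 rotation matrix whose columns are the frame's x, y, z axes.
In Python, from cell import state, snapshot, finish_job gives the robot as it stands.
- The arm moves only by the tool carry_out, never from a script. Its argument "targets" is a list of rows, each a list of 3 entries, a list of its own where there are three numbers: the closure in counts, from 0 (fully open) to 255 (shut), then the shift along the tool's x, y, z in mm, then the turn, a rotation vector about the tool's x, y, z in degrees. In form: [[grip, [tx, ty, tz], [rx, ry, rz]], ...]. A call has 1 to 20 rows; each row is the pose to reach, as a shift and turn from the pose commanded when the call began, along the tool's axes at that moment; what a row does not reach only later rows make up. A row lasts 1/12 s, in which the tool goes at most 41.7 mm and 7.16 degrees, less where a joint would pass 70% of its speed; a pose out of reach is approached as far as the arm can. A call with a gripper value outside its range is refused whole. The fingers move at their own pace and stop on an object; "squeeze" is the grip in N (left out, the last holds). Time passes only in rows, so rows that repeat a pose let the fingers close. It gives the time, the measured TCP pose, the force, the opening and the grip force at its end, in the units of the state.
- state(): the state, without advancing time (a new reading comes with each control period).
- snapshot(name): name is "scene" or "top" or "wrist"; returns a dict with "image" (400x640x3 uint8, blue, green, red), "vfov" (degrees; the focal length in pixels is half the picture's height over the tangent of half this angle, whatever the lens; pixels are square), "cx", "cy" (the principal point, pixels), "R" (3x3) and "t" (3): a world point X has camera coordinates R X + t. Camera axes: x right, y down, z forward; pixel columns grow to the right and rows downward; lengths in m; the calibration is good to about 2 mm. A picture is of the moment at which its call begins. There is no depth.
- finish_job(): hands the job in; it is judged then, once.
The state is a dict: "clock": time; "joints": joint angles; "qd": joint speeds; "joint_efforts": joint torques, N m; "ee_pos": TCP position; "orientation": TCP orientation; "force": force on the tool from outside, world axes, zero at the start; "ft_torque": the same for the moment, N m; "opening": finger opening in m; "gripper_force": force on a finger pad.
Only numpy, scipy, OpenCV 4.12 (cv2) and the standard library are available. Lean on these libraries where they do the work, as an engineer would, in place of code of your own. Each camera call takes 0.05 s, during which the arm holds its last target. There are 200 camera calls.

### The job

The rollers in the pan are freshly greased, so move all of them with the scoop, never touching them with the fingers, into the plywood parts box, and stand the scoop back in the larger taped outline. Then take the hand stamp, press its sprung foot fully home in the middle of the printed field on the job card, and stand the stamp back upright in the smaller taped outline. Leave the other things on the bench where they are.

Things in the scene. Friction and masses are not known exactly. Their poses are not given: they have to be found in the camera images.
- pan: Fixed aluminium pan holding the rollers, 270 x 184 mm, 45 mm high; origin: centre of its underside. Floor 4 mm thick; 4 mm upright walls on both long sides (inner faces at y = +/-88 mm) and at the far end (inner face at x = +131 mm). At the near (-x) end, which faces the robot, the floor ends at x = -96 mm in a 45 degree slope up to 45 mm height: rollers pushed against it ride onto a scoop's lip. Flat floor from x = -96 to +131 mm.
- roller0: One of the 4 to 7 freshly greased white nylon rollers (absent: None): chamfered drum 30 mm across and 30 mm tall, flats about 14 mm, 20 g; origin at its centre. Starts standing on the pan floor, in the near part (x = -71 to -14 mm in the pan's frame).
- roller1: One of the 4 to 7 freshly greased white nylon rollers (absent: None): chamfered drum 30 mm across and 30 mm tall, flats about 14 mm, 20 g; origin at its centre. Starts standing on the pan floor, in the near part (x = -71 to -14 mm in the pan's frame).
- roller2: One of the 4 to 7 freshly greased white nylon rollers (absent: None): chamfered drum 30 mm across and 30 mm tall, flats about 14 mm, 20 g; origin at its centre. Starts standing on the pan floor, in the near part (x = -71 to -14 mm in the pan's frame).
- roller3: One of the 4 to 7 freshly greased white nylon rollers (absent: None): chamfered drum 30 mm across and 30 mm tall, flats about 14 mm, 20 g; origin at its centre. Starts standing on the pan floor, in the near part (x = -71 to -14 mm in the pan's frame).
- roller4: One of the 4 to 7 freshly greased white nylon rollers (absent: None): chamfered drum 30 mm across and 30 mm tall, flats about 14 mm, 20 g; origin at its centre. Starts standing on the pan floor, in the near part (x = -71 to -14 mm in the pan's frame).
- roller5: One of the 4 to 7 freshly greased white nylon rollers (absent: None): chamfered drum 30 mm across and 30 mm tall, flats about 14 mm, 20 g; origin at its centre. Starts standing on the pan floor, in the near part (x = -71 to -14 mm in the pan's frame).
- roller6: One of the 4 to 7 freshly greased white nylon rollers (absent: None): chamfered drum 30 mm across and 30 mm tall, flats about 14 mm, 20 g; origin at its centre. Starts standing on the pan floor, in the near part (x = -71 to -14 mm in the pan's frame).
- roller7: One of the 4 to 7 freshly greased white nylon rollers (absent: None): chamfered drum 30 mm across and 30 mm tall, flats about 14 mm, 20 g; origin at its centre. Starts standing on the pan floor, in the near part (x = -71 to -14 mm in the pan's frame).
- scoop: Steel hand scoop, 160 g; origin: centre of its underside. Flat bottom 2 mm thick, 92 mm wide, from the open lip at x = -48 mm to the back at x = +45 mm; side walls 32 mm high (inner faces at y = +/-43 mm), back wall 48 mm high. An upright wooden grip, 24 mm in x by 30 mm in y, stands over the back at x = +38 mm from 50 to 148 mm height. Its mouth faces its own -x.
- scoop_grip (a point): Point on the axis of the scoop's grip, 115 mm above its underside, where it is to be gripped (across the 24 mm, along the scoop's x).
- parts_box: Open plywood box 150 x 150 mm, 60 mm high, walls and floor 5 mm, 450 g, loose on the bench; origin: centre of its underside.
- clipboard: Fixed clipboard with a job card, 200 (x) x 140 (y) mm, 5 mm thick, steel clip at its far (+x) end, up to 18 mm high; origin: centre of its underside.
- stamp_field (a point): Centre of the 77 mm square printed stamp field on the job card, on the clipboard's top face (5 mm above the bench).
- stamp: Hand stamp, 106 mm tall, 190 g, standing on its sprung foot; origin: centre of the foot's underside when the foot is out, z up along the handle. Round wooden handle 32 mm in diameter from 56 to 106 mm height over a black housing 48 x 34 mm (16 to 48 mm height); foot 60 x 44 mm.
- stamp_handle (a point): Point on the axis of the stamp's handle, 85 mm above the underside of the foot, where it is to be gripped.
- stamp_foot (a joint): How far the stamp's foot is pushed into the housing: 0 = fully out (spring), 0.010 m = fully home. Starting to move takes 3 N, fully home 9 N.
- stamp_sole (a point): Centre of the underside of the stamp's foot.
- scoop_place: The scoop's place: a 130 x 130 mm outline of masking tape flat on the bench (no thickness); origin: its centre.
- stamp_place: The stamp's place: a 100 x 90 mm outline of masking tape flat on the bench (no thickness); origin: its centre.
- tape_black: Bystander: roll of black tape, 64 mm across, 19 mm high, loose.
- tape_measure: Bystander: yellow tape measure, 67 x 85 x 31 mm, loose.
- corner_key: Bystander: white nylon corner key, L-shaped, 42 x 42 x 9 mm, loose.
Things that resemble listed ones, but are neither listed nor needed, are in the scene too. Leave any orange look-alike of the clipboard alone.

How it is judged:
By the outcome, as a careful person would: the job done as asked, in the order asked, and still so for the second after the job is handed in, with the robot touching nothing.
Of roller0, roller1, roller2, roller3, roller4, roller5, roller6, roller7 only 4 to 7 are there at a start; the rules pass over those that are not, and their reading is None.
At some moment in a run one of parts_box, stamp, scoop may be knocked a few centimetres aside while the robot is not near it.
It also fails if it takes over 210 s, if anything falls off the work surface, if the arm or the gripper's body presses on something with over 40 N, if the wrist force passes 120 N, or if a joint passes its speed limit or range.

## Working session

There is one attempt and no reset: what is moved stays moved. The work goes in short steps, Python scripts to look and compute and a tool call to move; the robot and the scene stay as the last step left them, time stands still between calls to the robot, and variables do not carry over. Pictures are saved under pics/ and viewed, at most 14 in all, crops included, and the job is handed in when it is done.

Besides the shell and the picture viewer there is one more tool, called after "Request:" in YAML: its name, and indented under it one key for each argument. carry_out: Moves the arm, as the interface text tells. Its arguments: {"type":"object","properties":{"targets":{"type":"array","items":{"type":"array"}},"squeeze":{"type":"number"}},"required":["targets"]}

```bash
mkdir -p pics; ls; python3 - <<'E'
from cell import state,snapshot
import cv2
for n in("scene","top"):
    s=snapshot(n);cv2.imwrite(f"pics/{n}0.png",s["image"]);print(n,s["vfov"],s["cx"],s["cy"],s["R"],s["t"])
s=state();print(s)
E
```

```text
pics
scene 42.920679742576546 318.63164498595864 196.7505338959221 [[ 0.76475936 -0.64429808 -0.00480693]
 [-0.31190477 -0.36367138 -0.87775768]
 [ 0.56378944  0.6727727  -0.47908074]] [-0.34545476  0.22327476  1.34195567]
top 50.640284715103036 323.78944743709053 202.03507724416113 [[ 0.01933999 -0.9997212   0.01354593]
 [-0.99908547 -0.01984089 -0.03787567]
 [ 0.03813387 -0.01280103 -0.99919064]] [-0.02616357  0.46441516  1.29841512]
{'clock': 0.1, 'joints': array([-67.3334077 ,  39.52755241, -11.14585089,  89.73966266,
         9.01253435,  51.70982346, -12.32407154]), 'qd': array([-0.02621538, -0.07802096, -0.07891614, -0.05232033,  0.0219652 ,
       -0.14687437, -0.05493554]), 'joint_efforts': array([-3.25343113e-03, -5.28498816e+01, -1.27143033e+00, -1.53836542e+01,
       -5.25250845e-02,  1.99954316e-03,  7.39135226e-05]), 'ee_pos': array([0.2210589 , 0.58398324, 0.23799604]), 'orientation': array([[-9.35290834e-01,  3.53879679e-01, -4.78120575e-04],
       [ 3.53879983e-01,  9.35289489e-01, -1.59071943e-03],
       [-1.15742132e-04, -1.65698260e-03, -9.99998621e-01]]), 'force': array([-0.47463435,  0.20523398, -0.95849346]), 'ft_torque': array([-0.02507309,  0.04374044, -0.00221234]), 'gripper_force': 0.0, 'opening': 0.08821280618898758}
```

View pics/scene0.png

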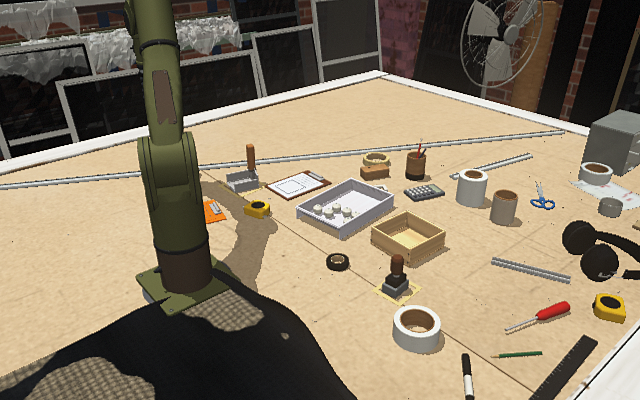

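View pics/top0.png

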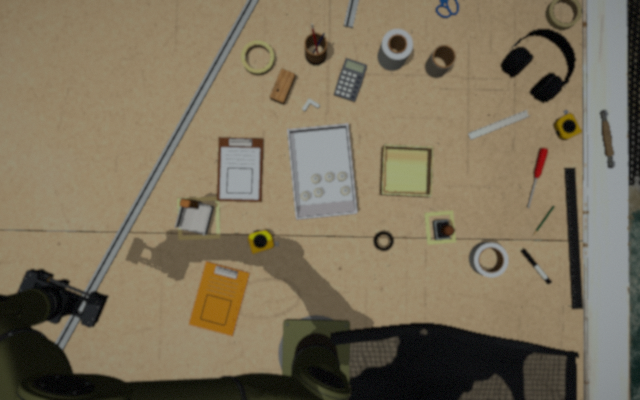

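The top view shows the scoop (195,217), white/brown clipboard (240,170; the orange one at 220,298 is the decoy), pan (323,170), box (406,171) and stamp (442,229). I'll enlarge the work area.

```bash
cat > h.py <<'E'
import numpy as np,cv2
from cell import state,snapshot,finish_job
def cam(s):
    f=200/np.tan(np.radians(s["vfov"]/2)); return f,s["cx"],s["cy"],np.array(s["R"]),np.array(s["t"])
def unproj(s,u,v,z):
    f,cx,cy,R,t=cam(s); d=R.T@np.array([(u-cx)/f,(v-cy)/f,1]); c=-R.T@t
    return c+d*(z-c[2])/d[2]
def proj(s,X):
    f,cx,cy,R,t=cam(s); p=R@np.array(X)+t; return np.array([cx+f*p[0]/p[2],cy+f*p[1]/p[2]])
def crop(s,name,u0,v0,w,h,k):
    im=s["image"][v0:v0+h,u0:u0+w]; im=cv2.resize(im,None,fx=k,fy=k,interpolation=cv2.INTER_CUBIC)
    cv2.imwrite(f"pics/{name}.png",im)
def rel(X,Rt):
    "shift in tool mm and turn (deg rotvec) from present pose to world TCP X with orientation Rt"
    from scipy.spatial.transform import Rotation as Ro
    s=state();R=s["orientation"]
    return np.round(1000*R.T@(np.array(X)-s["ee_pos"]),1), np.round(Ro.from_matrix(R.T@np.array(Rt)).as_rotvec(degrees=True),1)
E
python3 - <<'E'
from h import *
s=snapshot("top")
a=s["image"][120:250,170:370];b=s["image"][120:250,360:470]
cv2.imwrite("pics/t1.png",cv2.resize(a,None,fx=4,fy=4,interpolation=cv2.INTER_CUBIC))
cv2.imwrite("pics/t2.png",cv2.resize(b,None,fx=4,fy=4,interpolation=cv2.INTER_CUBIC))
E
```

```text
(no output)
```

View pics/t1.png

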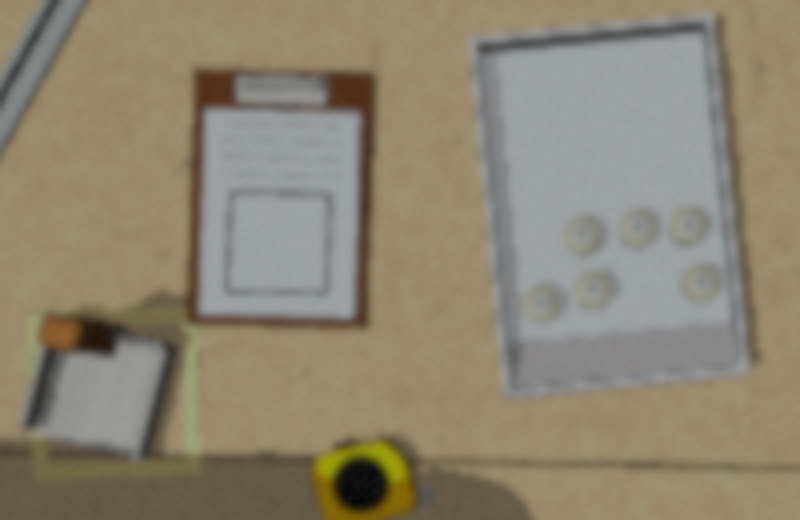

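View pics/t2.png

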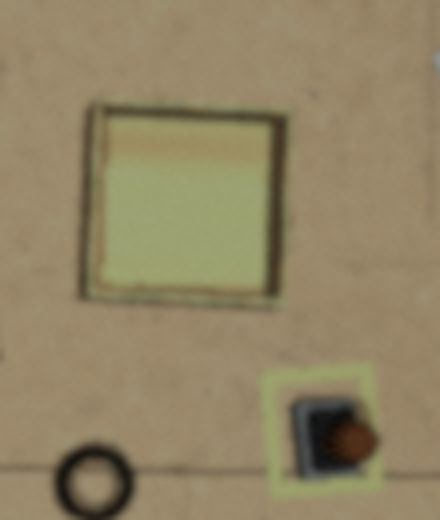

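Seven candidates reduce to six rollers in the pan at crop pixels (585,235), (640,228), (690,225), (545,302), (597,288) and (702,282). The scoop's mouth faces the robot. Scoop tape corners are (35,315), (195,325), (197,465), (38,470).

```bash
python3 - <<'E'
from h import *
s=snapshot("top")
def g(n,L,z,ox=170,oy=120):
    P=[unproj(s,ox+x/4-.375,oy+y/4-.375,z)[:2] for x,y in L]
    print(n,np.round(P,3).tolist(),"mean",np.round(np.mean(P,0),3)); return np.array(P)
p=g("pan",[(475,40),(717,17),(748,370),(508,395)],.045)
d=p[0]+p[1]-p[2]-p[3];a=np.arctan2(d[1],d[0]);print("pan yaw",np.degrees(a))
r=g("rol",[(585,235),(640,228),(690,225),(545,302),(597,288),(702,282)],.034)
c,si=np.cos(a),np.sin(a);print("in pan",np.round((r-p.mean(0))@np.array([[c,-si],[si,c]]),3).tolist())
g("griptop",[(62,333)],.148)
g("scoopfloor",[(172,343),(143,458),(28,428)],.03)
g("scoopplace",[(35,315),(195,325),(197,465),(38,470)],0)
g("clip",[(195,72),(373,75),(366,325),(190,322)],.005)
f=g("field",[(227,192),(332,192),(329,295),(226,293)],.005)
b=g("box",[(90,103),(287,115),(280,302),(82,297)],.06,360)
g("stampplace",[(264,375),(373,364),(380,485),(273,495)],0,360)
g("handletop",[(353,440)],.106,360)
g("foot",[(297,400),(300,477)],.012,360)
w=snapshot("wrist");print(w["vfov"],-w["R"].T@w["t"],w["R"])
E
```

```text
pan [[0.68, 0.095], [0.702, -0.088], [0.435, -0.116], [0.413, 0.064]] mean [ 0.558 -0.011]
pan yaw 6.262174487270064
rol [[0.535, 0.009], [0.542, -0.033], [0.545, -0.071], [0.484, 0.038], [0.495, -0.001], [0.501, -0.081]] mean [ 0.517 -0.023]
in pan [[-0.02, 0.022], [-0.018, -0.02], [-0.019, -0.058], [-0.068, 0.057], [-0.061, 0.017], [-0.063, -0.063]]
griptop [[0.45, 0.366]] mean [0.45  0.366]
scoopfloor [[0.447, 0.32], [0.36, 0.339], [0.381, 0.426]] mean [0.396 0.362]
scoopplace [[0.468, 0.434], [0.462, 0.31], [0.354, 0.305], [0.348, 0.428]] mean [0.408 0.369]
clip [[0.659, 0.315], [0.66, 0.176], [0.465, 0.177], [0.464, 0.313]] mean [0.562 0.245]
field [[0.566, 0.287], [0.567, 0.206], [0.487, 0.206], [0.487, 0.286]] mean [0.527 0.246]
box [[0.636, -0.188], [0.63, -0.336], [0.49, -0.332], [0.491, -0.184]] mean [ 0.562 -0.26 ]
stampplace [[0.436, -0.336], [0.446, -0.421], [0.352, -0.427], [0.343, -0.344]] mean [ 0.394 -0.382]
handletop [[0.389, -0.373]] mean [ 0.389 -0.373]
foot [[0.417, -0.358], [0.358, -0.361]] mean [ 0.387 -0.36 ]
62.808808081868975 [0.14265888 0.61510711 0.38373747] [[ 0.3546858   0.9349805  -0.00307294]
 [ 0.88467199 -0.33453398  0.32471908]
 [ 0.302578   -0.1178918  -0.94580552]]
```

```bash
cat >> h.py <<'E'
def Rdown(yaw,tilt=0):
    "tool y along heading yaw (deg), pointing down, then scoop mouth (-y tool) raised by tilt deg"
    a=np.radians(yaw);y=np.array([np.cos(a),np.sin(a),0]);z=np.array([0,0,-1.]);x=np.cross(y,z)
    t=np.radians(tilt)
    y2=np.cos(t)*y+np.sin(t)*z; z2=-np.sin(t)*y+np.cos(t)*z
    return np.c_[x,y2,z2]
E
python3 - <<'E'
from h import *
print(rel([.453,.364,.19],Rdown(-13)))
E
```

```text
(array([-294.8, -123.9,   48.5]), array([-0. ,  0. , 82.3]))
```

Request:
carry_out:
  targets:
    - [0,[-294.8,-123.9,48.5],[0,0,82.3]]
    - [0,[-294.8,-123.9,48.5],[0,0,82.3]]
    - [0,[-294.8,-123.9,48.5],[0,0,82.3]]
    - [0,[-294.8,-123.9,48.5],[0,0,82.3]]
    - [0,[-294.8,-123.9,48.5],[0,0,82.3]]
    - [0,[-294.8,-123.9,48.5],[0,0,82.3]]
    - [0,[-294.8,-123.9,48.5],[0,0,82.3]]
    - [0,[-294.8,-123.9,48.5],[0,0,82.3]]
    - [0,[-294.8,-123.9,48.5],[0,0,82.3]]
    - [0,[-294.8,-123.9,48.5],[0,0,82.3]]
    - [0,[-294.8,-123.9,48.5],[0,0,82.3]]
    - [0,[-294.8,-123.9,48.5],[0,0,82.3]]
    - [0,[-294.8,-123.9,48.5],[0,0,82.3]]
    - [0,[-294.8,-123.9,48.5],[0,0,82.3]]
    - [0,[-294.8,-123.9,48.5],[0,0,82.3]]
    - [0,[-294.8,-123.9,48.5],[0,0,82.3]]
  squeeze: 35

```text
clock: 1.58
ee_pos: [0.453, 0.3644, 0.1902]
orientation: [[0.224, 0.975, -0.0], [0.975, -0.224, 0.0], [0.0, -0.0, -1.0]]
force: [-0.9, -0.5, 1.0]
opening: 0.0885
gripper_force: 0.0
```

```bash
python3 - <<'E'
from h import *
s=snapshot("wrist");cv2.imwrite("pics/w1.png",s["image"])
for X in ([.453,.364,.115],[.453,.364,.148],[.417,.372,0]): print(proj(s,X))
print(state()["joints"])
E
```

```text
[318.83324311 212.28553242]
[318.7170867  231.40977799]
[284.11797772 172.90550822]
[-49.23817388  40.08268461  10.16580109 100.96607693 -10.24072294
  39.84596788 -46.50887987]
```

View pics/w1.png

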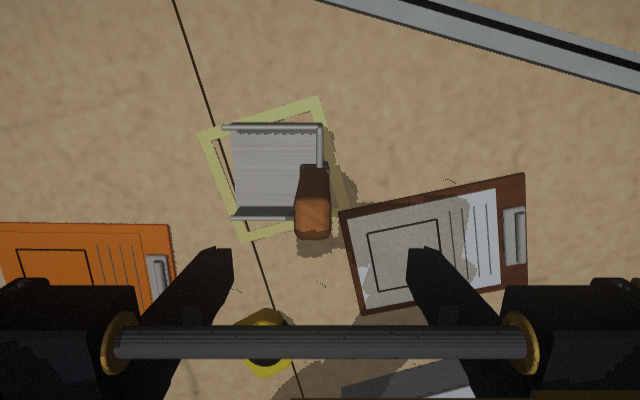

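```bash
python3 - <<'E'
from h import *
s=snapshot("wrist")
print(unproj(s,313,219,.148), "walls",unproj(s,222,126,.034),unproj(s,320,126,.034),unproj(s,232,217,.034))
print("place",[np.round(unproj(s,*p,0)[:2],3).tolist() for p in((199,131),(318,99),(244,241))])
g=unproj(s,313,219,.148); print(rel([g[0],g[1],.096],Rdown(-13)))
E
```

```text
[0.4514866 0.3729573 0.148    ] walls [0.37928551 0.43452079 0.034     ] [0.4656687  0.41454609 0.034     ] [0.36057068 0.34775891 0.034     ]
place [[0.344, 0.434], [0.469, 0.437], [0.352, 0.305]]
(array([ 8. , -3.5, 94.3]), array([-0., -0.,  0.]))
```

The wrist view shows the scoop square to the gripper, with grip top at (313,219), i.e. about 8 mm further along tool x. Descend and grip.

Request:
carry_out:
  targets:
    - [0,[7.5,-2.5,20],[0,0,0]]
    - [0,[7.5,-2.5,50],[0,0,0]]
    - [0,[7.5,-2.5,75],[0,0,0]]
    - [0,[7.5,-2.5,92],[0,0,0]]
    - [0,[7.5,-2.5,93],[0,0,0]]
    - [255,[7.5,-2.5,93],[0,0,0]]
    - [255,[7.5,-2.5,93],[0,0,0]]
    - [255,[7.5,-2.5,93],[0,0,0]]
    - [255,[7.5,-2.5,93],[0,0,0]]
    - [255,[7.5,-2.5,93],[0,0,0]]
    - [255,[7.5,-2.5,93],[0,0,0]]
    - [255,[7.5,-2.5,93],[0,0,0]]
    - [255,[7.5,-2.5,93],[0,0,0]]
    - [255,[7.5,-2.5,93],[0,0,0]]
    - [255,[7.5,-2.5,93],[0,0,0]]
  squeeze: 45

```text
clock: 2.93
ee_pos: [0.4522, 0.3722, 0.0972]
orientation: [[0.225, 0.974, -0.0], [0.974, -0.225, -0.0], [-0.0, -0.0, -1.0]]
force: [-0.7, -0.5, -2.4]
opening: 0.0239
gripper_force: 33.0
```

```bash
cat >> h.py <<'E'
PAN=np.array([.558,-.011]);PY=6.3
def pan2w(x,y):
    a=np.radians(PY);return PAN+np.array([[np.cos(a),-np.sin(a)],[np.sin(a),np.cos(a)]])@[x/1000,y/1000]
E
python3 - <<'E'
from h import *
p=pan2w(96,39);print(p,rel([*p,.2],Rdown(PY)))
E
```

```text
[0.64914061 0.03829897] (array([-281. ,  267.1, -102.9]), array([ -0. ,   0. , -19.3]))
```

Request:
carry_out:
  targets:
    - [255,[0,0,-15],[0,0,0]]
    - [255,[0,0,-40],[0,0,0]]
    - [255,[0,0,-75],[0,0,0]]
    - [255,[-20,20,-103],[0,0,-2]]
    - [255,[-45,45,-103],[0,0,-5]]
    - [255,[-70,68,-103],[0,0,-8]]
    - [255,[-98,94,-103],[0,0,-11]]
    - [255,[-126,120,-103],[0,0,-14]]
    - [255,[-154,147,-103],[0,0,-17]]
    - [255,[-182,174,-103],[0,0,-19.3]]
    - [255,[-210,200,-103],[0,0,-19.3]]
    - [255,[-238,227,-103],[0,0,-19.3]]
    - [255,[-262,250,-103],[0,0,-19.3]]
    - [255,[-276,263,-103],[0,0,-19.3]]
    - [255,[-281,267,-103],[0,0,-19.3]]
    - [255,[-281,267,-103],[0,0,-19.3]]
    - [255,[-281,267,-103],[0,0,-19.3]]

```text
clock: 4.35
ee_pos: [0.6481, 0.0401, 0.1997]
orientation: [[-0.11, 0.994, -0.002], [0.994, 0.11, 0.002], [0.002, -0.001, -1.0]]
force: [1.1, 0.6, -1.2]
opening: 0.0237
gripper_force: 45.0
```

```bash
python3 - <<'E'
from h import *
s=snapshot("wrist");im=s["image"].copy()
# predicted pan rim corners/pan inner bottom
for x,y,z in((131,88,45),(-131,88,45),(131,-88,45),(-131,-88,45)):
    u=proj(s,[*pan2w(x,y),z/1000]);print(u);cv2.drawMarker(im,tuple(int(v) for v in u),(0,0,255),0,12)
cv2.imwrite("pics/w2.png",im)
E
```

```text
[358.61025835 131.41047853]
[ 69.56222469 131.35792426]
[352.30774699 296.62889523]
[109.8863716 296.3191856]
```

View pics/w2.png

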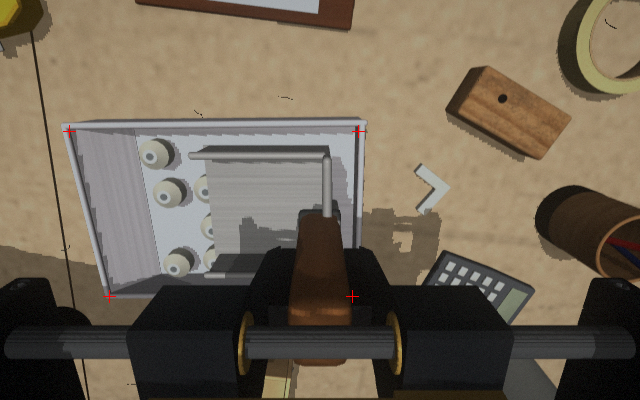

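The pan outline matches my model within about 2 mm, and the scoop hovers above the pan's far half. Descend.

Request:
carry_out:
  targets:
    - [255,[-2,0,20],[0,0,0]]
    - [255,[-2,0,45],[0,0,0]]
    - [255,[-2,0,65],[0,0,0]]
    - [255,[-2,0,80],[0,0,0]]
    - [255,[-2,0,90],[0,0,0]]
    - [255,[-2,0,95],[0,0,0]]
    - [255,[-2,0,97],[0,0,0]]
    - [255,[-2,0,98],[0,0,0]]
    - [255,[-2,0,98],[0,0,0]]

```text
clock: 5.15
ee_pos: [0.6498, 0.0367, 0.103]
orientation: [[-0.11, 0.994, 0.001], [0.994, 0.11, 0.0], [0.0, 0.001, -1.0]]
force: [-0.2, 0.5, -0.9]
opening: 0.0236
gripper_force: 45.0
```

```bash
python3 - <<'E'
from h import *
p=state()["ee_pos"][:2]-PAN;a=np.radians(PY)
print(p@np.array([[np.cos(a),-np.sin(a)],[np.sin(a),np.cos(a)]]), state()["force"])
E
```

```text
[0.09652012 0.03734846] [-0.16017784  0.50982755 -0.86234508]
```

Request:
carry_out:
  targets:
    - [255,[0,0,0],[-0.5,0,0]]
    - [255,[0,0,0],[-1,0,0]]
    - [255,[0,0,0],[-1.2,0,0]]
    - [255,[0,-3,0.5],[-1.2,0,0]]

```text
clock: 5.48
ee_pos: [0.6481, 0.0361, 0.1029]
orientation: [[-0.109, 0.994, 0.025], [0.994, 0.109, 0.003], [0.0, 0.026, -1.0]]
force: [3.2, -0.1, 3.6]
opening: 0.024
gripper_force: 45.0
```

Request:
carry_out:
  targets:
    - [255,[0,-4,0],[0,0,0]]
    - [255,[0,-9,0],[0,0,0]]
    - [255,[0,-14,0],[0,0,0]]
    - [255,[0,-20,0],[0,0,0]]
    - [255,[0,-26,0],[0,0,0]]
    - [255,[0,-32,0],[0,0,0]]
    - [255,[0,-38,0],[0,0,0]]
    - [255,[0,-44,0],[0,0,0]]
    - [255,[0,-50,0],[0,0,0]]
    - [255,[0,-56,0],[0,0,0]]
    - [255,[0,-62,0],[0,0,0]]
    - [255,[0,-68,0],[0,0,0]]
    - [255,[0,-74,0],[0,0,0]]
    - [255,[0,-80,0],[0,0,0]]
    - [255,[0,-85,0],[0,0,0]]
    - [255,[0,-90,0],[0,0,0]]

```text
clock: 6.82
ee_pos: [0.5648, 0.027, 0.1038]
orientation: [[-0.109, 0.993, 0.039], [0.994, 0.109, 0.004], [0.0, 0.039, -0.999]]
force: [10.3, 2.6, 18.4]
opening: 0.0238
gripper_force: 45.0
```

```bash
cat >> h.py <<'E'
def inpan():
    p=state()["ee_pos"][:2]-PAN;a=np.radians(PY)
    return np.round(1000*p@np.array([[np.cos(a),-np.sin(a)],[np.sin(a),np.cos(a)]]),1)
E
python3 - <<'E'
from h import *
print(inpan())
s=snapshot("wrist");crop(s,"w3",100,80,400,220,2)
E
```

```text
[11. 37.]
```

View pics/w3.png

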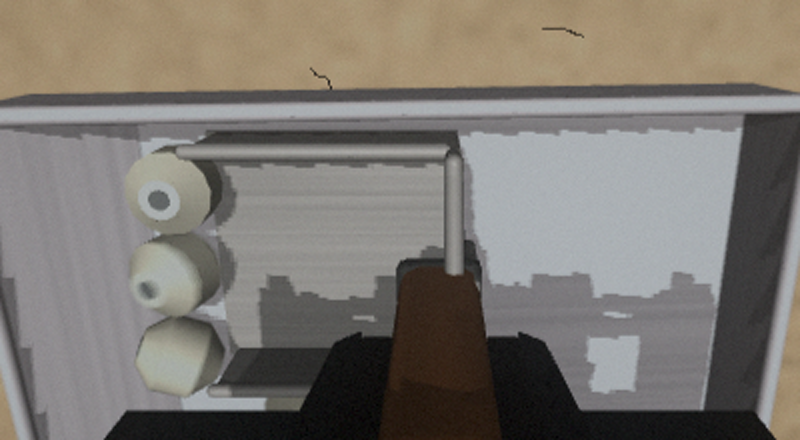

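Three rollers (crop (165,190), (170,275), (178,355)) are lined up ahead of the lip against the slope. Push on, slightly lighter on the floor.

Request:
carry_out:
  targets:
    - [255,[0,-3,-0.7],[0,0,0]]
    - [255,[0,-6,-0.7],[0,0,0]]
    - [255,[0,-9,-0.7],[0,0,0]]
    - [255,[0,-12,-0.7],[0,0,0]]
    - [255,[0,-15,-0.7],[0,0,0]]
    - [255,[0,-17,-0.7],[0,0,0]]
    - [255,[0,-19,-0.7],[0,0,0]]
    - [255,[0,-19,-0.7],[0,0,0]]

```text
clock: 7.53
ee_pos: [0.5495, 0.025, 0.1046]
orientation: [[-0.109, 0.993, 0.046], [0.994, 0.109, 0.005], [-0.0, 0.046, -0.999]]
force: [14.2, 0.9, 15.0]
opening: 0.0238
gripper_force: 45.0
```

```bash
python3 - <<'E'
from h import *
print(inpan())
s=snapshot("wrist");crop(s,"w4",100,80,400,220,2)
E
```

```text
[-4.5 36.7]
```

View pics/w4.png

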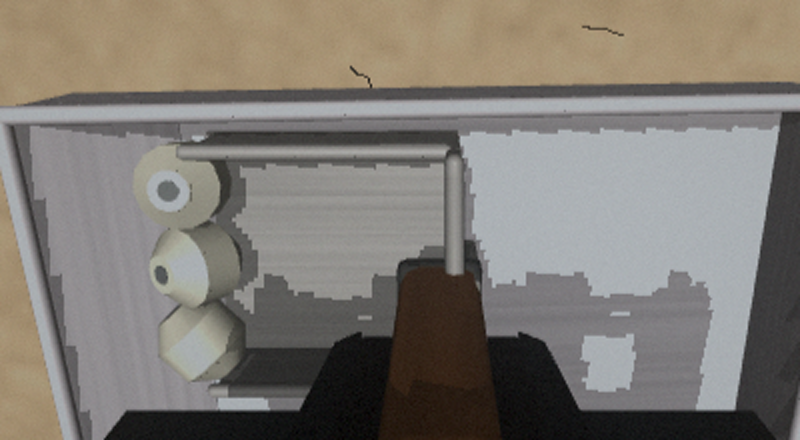

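Request:
carry_out:
  targets:
    - [255,[1.5,-2,0],[0,0,0]]
    - [255,[3,-4,0],[0,0,0]]
    - [255,[3,-7,0],[0,0,0]]
    - [255,[3,-10,0],[0,0,0]]
    - [255,[3,-12,0],[0,0,0]]
    - [255,[3,-14,0],[0,0,0]]
    - [255,[3,-16,0],[0,0,0]]
    - [255,[3,-16,0],[0,0,0]]

```text
clock: 8.25
ee_pos: [0.5436, 0.0271, 0.1067]
orientation: [[-0.109, 0.992, 0.068], [0.994, 0.109, 0.007], [-0.0, 0.068, -0.998]]
force: [24.4, 0.9, 16.8]
opening: 0.0235
gripper_force: 45.1
```

```bash
python3 - <<'E'
from h import *
print(inpan())
s=snapshot("wrist");crop(s,"w5",100,80,400,220,2)
E
```

```text
[-10.1  39.4]
```

View pics/w5.png

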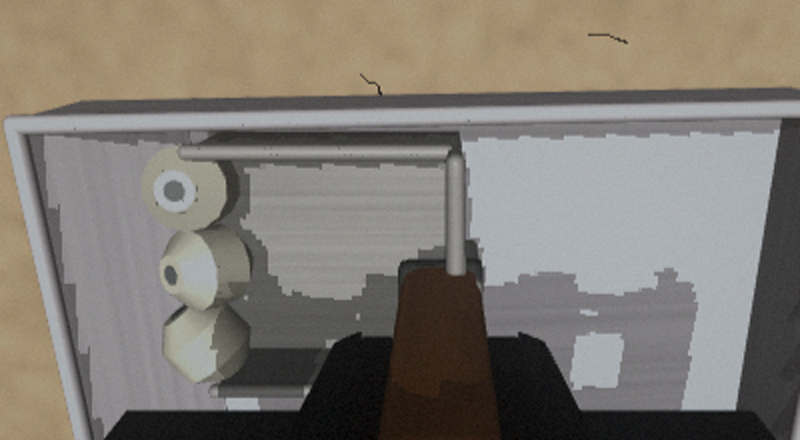

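Lip is nearly at the slope foot and the rollers are starting to ride up on it. Rotate the mouth up, which carries the lip up the 45° slope.

Request:
carry_out:
  targets:
    - [255,[0,0,0],[1,0,0]]
    - [255,[0,0,0],[2.5,0,0]]
    - [255,[0,0,0],[4,0,0]]
    - [255,[0,0,0],[5.5,0,0]]
    - [255,[0,0,0],[7,0,0]]
    - [255,[0,0,0],[8.5,0,0]]
    - [255,[0,0,0],[10,0,0]]
    - [255,[0,0,0],[11.5,0,0]]
    - [255,[0,0,0],[13,0,0]]
    - [255,[0,0,0],[14,0,0]]
    - [255,[0,0,0],[14,0,0]]

```text
clock: 9.22
ee_pos: [0.5401, 0.0279, 0.1034]
orientation: [[-0.111, 0.977, -0.183], [0.994, 0.109, -0.02], [0.001, -0.184, -0.983]]
force: [24.0, 3.7, 15.5]
opening: 0.0235
gripper_force: 45.0
```

```bash
python3 - <<'E'
from h import *
print(inpan())
s=snapshot("wrist");crop(s,"w6",100,80,400,220,2)
E
```

```text
[-13.5  40.6]
```

View pics/w6.png

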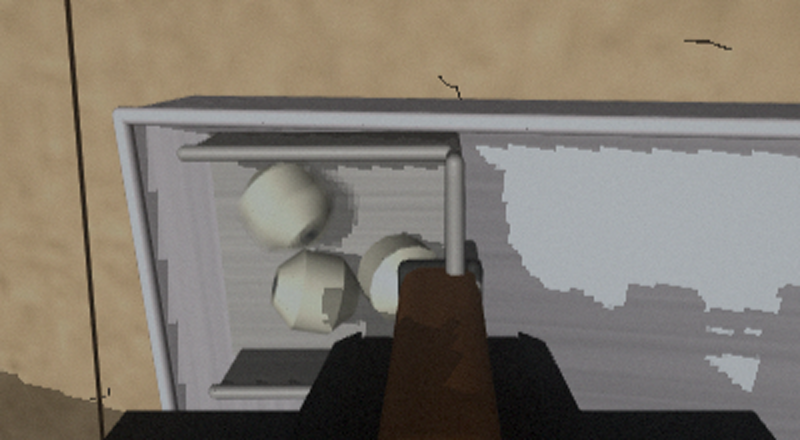

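All three rollers slid into the back of the scoop. Lift and carry to the box.

```bash
python3 - <<'E'
from h import *
p=state()["ee_pos"]
print(rel([p[0]+.01,p[1]-.003,p[2]+.02],Rdown(PY,12)));print(rel([p[0]+.01,p[1]-.003,.235],Rdown(PY,14)));print(rel([.63,-.26,.235],Rdown(0,12)))
t=cv2.imread("pics/top0.png").astype(int);s=snapshot("top")["image"].astype(int)
for n,(a,b,c,d) in dict(box=(375,140,440,205),stamp=(420,205,465,250)).items(): print(n,(abs(t-s)[b:d,a:c].max(2)>25).sum())
E
```

```text
(array([ -4.1,   5.8, -21.4]), array([ 1.5, -0. ,  0.1]))
(array([  -4. ,  -14.6, -130.9]), array([ 3.5, -0. ,  0.1]))
(array([-295.9,   32.6, -139.9]), array([1.5, 1.2, 6.2]))
box 308
stamp 0
```

Request:
carry_out:
  targets:
    - [255,[-2,3,-5],[1,0,0]]
    - [255,[-4,6,-21],[2,0,0]]
    - [255,[-4,0,-45],[2.5,0,0]]
    - [255,[-4,-6,-75],[3,0,0]]
    - [255,[-4,-12,-105],[3.5,0,0]]
    - [255,[-4,-14,-130],[3.5,0,0]]
    - [255,[-24,-11,-131],[3.4,0.1,0.5]]
    - [255,[-50,-7,-132],[3.2,0.2,1]]
    - [255,[-80,-3,-133],[3,0.3,1.7]]
    - [255,[-110,2,-134],[2.8,0.4,2.3]]
    - [255,[-140,7,-135],[2.6,0.5,3]]
    - [255,[-170,12,-136],[2.4,0.7,3.6]]
    - [255,[-200,17,-137],[2.2,0.8,4.2]]
    - [255,[-230,22,-138],[2,0.9,4.9]]
    - [255,[-258,26,-139],[1.8,1,5.5]]
    - [255,[-280,30,-140],[1.6,1.1,6]]
    - [255,[-292,32,-140],[1.5,1.2,6.2]]
    - [255,[-296,32.6,-140],[1.5,1.2,6.2]]
    - [255,[-296,32.6,-140],[1.5,1.2,6.2]]

```text
clock: 10.9
ee_pos: [0.6153, -0.2629, 0.228]
orientation: [[0.002, 0.968, -0.249], [1.0, -0.004, -0.004], [-0.004, -0.249, -0.968]]
force: [-0.1, -0.2, -1.8]
opening: 0.024
gripper_force: 45.0
```

```bash
python3 - <<'E'
from h import *
s=snapshot("wrist");im=s["image"].copy()
for x,y in((.636,-.188),(.63,-.336),(.49,-.332),(.491,-.184)):
    u=proj(s,[x,y,.06]);cv2.drawMarker(im,tuple(int(v) for v in u),(0,0,255),0,12)
cv2.imwrite("pics/w7.png",im)
print(rel([.63,-.26,.22],Rdown(0,0)),rel([.552,-.26,.176],Rdown(0,-55)))
E
```

```text
(array([ 1.2, 15.9,  4.4]), array([-14.4,   0.2,  -0.1])) (array([  1.3, -48.7,  66.4]), array([-69.4,   0.2,   0. ]))
```

View pics/w7.png

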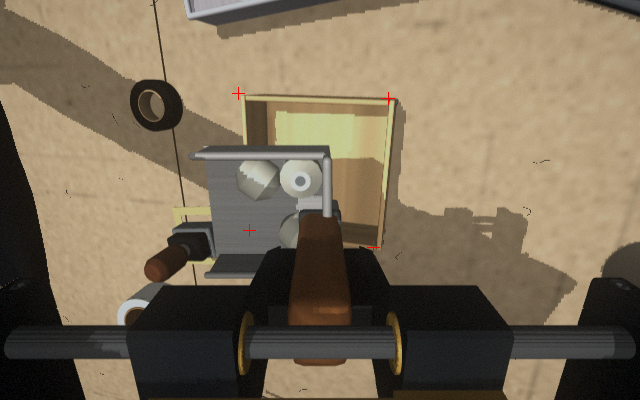

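Box is where expected (about 6 mm further in x), with three rollers in the scoop. Pour.

Request:
carry_out:
  targets:
    - [255,[1,11,2],[-5,0,0]]
    - [255,[1,20,4],[-10,0,0]]
    - [255,[1,20,5],[-15,0,0]]
    - [255,[1,14,12],[-20,0,0]]
    - [255,[1,8,18],[-26,0,0]]
    - [255,[1,2,24],[-32,0,0]]
    - [255,[1,-5,31],[-38,0,0]]
    - [255,[1,-12,37],[-44,0,0]]
    - [255,[1,-19,44],[-50,0,0]]
    - [255,[1,-26,50],[-56,0,0]]
    - [255,[1,-33,56],[-62,0,0]]
    - [255,[1,-40,62],[-68,0,0]]
    - [255,[1,-46,66],[-74,0,0]]
    - [255,[1,-46,66],[-74,0,0]]
    - [255,[1,-46,66],[-74,0,0]]
    - [255,[1,-46,66],[-74,0,0]]
    - [255,[1,-46,66],[-74,0,0]]
    - [255,[1,-46,66],[-74,0,0]]
    - [255,[1,-46,66],[-74,0,0]]
    - [255,[1,-46,66],[-74,0,0]]

```text
clock: 12.62
ee_pos: [0.5658, -0.3869, 0.2617]
orientation: [[-0.124, 0.584, 0.802], [0.989, 0.008, 0.147], [0.079, 0.812, -0.578]]
force: [0.1, 0.3, -2.0]
opening: 0.0239
gripper_force: 45.0
```

```bash
python3 - <<'E'
from h import *
print(state()["joints"])
a=snapshot("top")["image"][110:270,280:480];b=snapshot("scene")["image"][160:320,280:480];w=snapshot("wrist")["image"]
r=lambda i,k:cv2.resize(i,None,fx=k,fy=k,interpolation=cv2.INTER_CUBIC)
im=np.vstack([np.hstack([r(a,2),r(b,2)]),cv2.resize(w,(448,280)).copy() if 0 else np.hstack([cv2.resize(w,(448,280)),np.zeros((280,352,3),np.uint8)])])
cv2.imwrite("pics/c1.png",im)
E
```

```text
[ 82.44063144  54.45679452 -59.00427413 110.32680757 -57.29178942
   2.45912235 113.47688531]
```

View pics/c1.png

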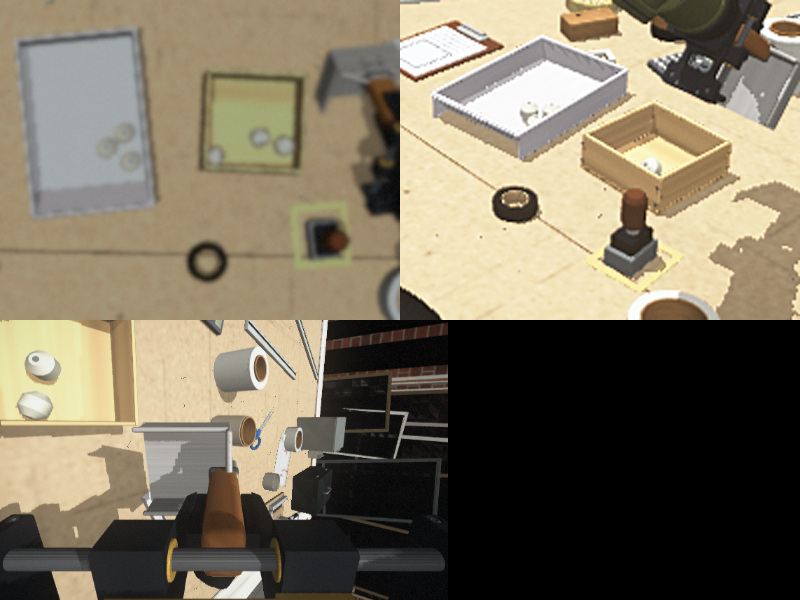

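Good fortune: c1 shows three rollers inside the box (top-left panel at (215,155), (258,137), (285,145)) and three left in the pan. But the arm hit wrist limits (joints 5 and 6) during the tilt. I'll fit a kinematic model to plan the next pour.

```bash
cat > kin.py <<'E'
import numpy as np, itertools
from scipy.spatial.transform import Rotation as Ro
AX='zyzyzyz'
def chain(q,sg,off):
    R=np.eye(3);o=[R]
    for a,s,x,f in zip(AX,sg,q,off):
        R=R@Ro.from_euler(a,s*x+f,degrees=True).as_matrix();o.append(R)
    return o
E
python3 - <<'E'
from kin import *
from h import state
D=[([-67.3334,39.5276,-11.1459,89.7397,9.0124,51.7098,-12.3241],[.22106,.58398,.238],np.array([[-.93529,.35388,-.0005],[.35388,.93529,-.0016],[-.0001,-.0017,-1]])),
([-49.23817,40.08268,10.1658,100.96608,-10.24072,39.84597,-46.50888],[.453,.3644,.1902],np.array([[.224,.975,0],[.975,-.224,0],[0,0,-1.]]))]
s=state();D.append((s["joints"],s["ee_pos"],s["orientation"]))
res=[]
for sg in itertools.product((1,-1),repeat=7):
    M=[chain(q,sg,[0]*7) for q,_,_ in D]
    # R = Rz(a) M Rz(b): find a,b by grid
    for a in range(0,360,90):
        for b in range(0,360,30):
            A=Ro.from_euler('z',a,degrees=True).as_matrix();B=Ro.from_euler('z',b,degrees=True).as_matrix()
            e=sum(np.abs(A@m[-1]@B-R).sum() for m,(_,_,R) in zip(M,D))
            res.append((e,sg,a,b))
res.sort(key=lambda r:r[0])
for r in res[:6]:
    e,sg,a,b=r;A=Ro.from_euler('z',a,degrees=True).as_matrix();X=[];Y=[]
    for q,p,R in D:
        m=[A@k for k in chain(q,sg,[0]*7)]
        cols=[np.array([0,0,1.]),m[2][:,2],m[2][:,0],m[4][:,2],m[4][:,0],m[6][:,2],m[6][:,0]]
        X.append(np.c_[tuple(cols)][:,[0,1,3,5]]);Y.append(p)
    x,rr,_,_=np.linalg.lstsq(np.vstack(X),np.hstack(Y),rcond=None);print(r,x,np.abs(np.vstack(X)@x-np.hstack(Y)).max())
E
```

```text
(np.float64(0.0031370417722164576), (-1, 1, -1, 1, -1, 1, -1), 0, 90) [0.29703098 0.57758752 0.33271281 0.29647716] 0.04148655324513906
(np.float64(0.0031370417722167364), (-1, -1, -1, -1, -1, -1, -1), 180, 270) [0.29703098 0.57758752 0.33271281 0.29647716] 0.041486553245138835
(np.float64(3.6882504429299514), (-1, -1, -1, -1, -1, -1, -1), 0, 90) [ 0.19335426 -0.57763296 -0.34182391 -0.2542661 ] 0.07790194487386812
(np.float64(3.688250442929952), (-1, 1, -1, 1, -1, 1, -1), 180, 270) [ 0.19335426 -0.57763296 -0.34182391 -0.2542661 ] 0.07790194487386867
(np.float64(3.7373514311143685), (-1, 1, -1, 1, -1, 1, -1), 0, 60) [0.29703098 0.57758752 0.33271281 0.29647716] 0.04148655324513906
(np.float64(3.7373514311143703), (-1, -1, -1, -1, -1, -1, -1), 180, 240) [0.29703098 0.57758752 0.33271281 0.29647716] 0.041486553245138835
```

```bash
cat >> kin.py <<'E'
SG=(-1,1,-1,1,-1,1,-1);B=Ro.from_euler('z',90,degrees=True).as_matrix()
def cols(q):
    m=chain(q,SG,[0]*7)
    return np.c_[[0,0,1.],m[2][:,2],m[3][:,0],m[4][:,0],m[4][:,2],m[6][:,0],m[6][:,2]],m[-1]@B
E
python3 - <<'E'
from kin import *
from h import state
D=[([-67.3334,39.5276,-11.1459,89.7397,9.0124,51.7098,-12.3241],[.22106,.58398,.238]),
([-49.23817,40.08268,10.1658,100.96608,-10.24072,39.84597,-46.50888],[.453,.3644,.1902])]
s=state();D.append((s["joints"],s["ee_pos"]))
A=np.vstack([cols(q)[0] for q,_ in D]);y=np.hstack([p for _,p in D])
x=np.linalg.lstsq(A,y,rcond=None)[0];print(x,np.abs(A@x-y).max(),np.linalg.cond(A))
from h import rel,Rdown
print(rel([.62,-.26,.24],Rdown(0,0)))
E
```

```text
[ 0.39414621  0.53214448 -0.14256411 -0.01097255  0.38903445 -0.0898499
  0.41539825] 0.04658206417437996 61.13475868805353
(array([117.1,  14.7,  74.5]), array([54.1, -7.6,  4.4]))
```

Request:
carry_out:
  targets:
    - [255,[10,1,6],[5,-0.7,0.4]]
    - [255,[20,2,12],[10,-1.4,0.8]]
    - [255,[30,4,19],[15,-2,1.2]]
    - [255,[42,5,27],[20,-2.8,1.6]]
    - [255,[53,7,34],[25,-3.5,2]]
    - [255,[65,8,41],[30,-4.2,2.4]]
    - [255,[76,10,48],[35,-4.9,2.8]]
    - [255,[87,11,55],[40,-5.6,3.2]]
    - [255,[97,12,62],[45,-6.3,3.6]]
    - [255,[107,14,69],[50,-7,4]]
    - [255,[117,15,74.5],[54,-7.6,4.4]]
    - [255,[117,15,74.5],[54,-7.6,4.4]]
    - [255,[117,15,74.5],[54,-7.6,4.4]]

```text
clock: 13.85
ee_pos: [0.622, -0.2557, 0.2397]
orientation: [[-0.007, 1.0, 0.003], [1.0, 0.007, 0.001], [0.001, 0.003, -1.0]]
force: [-0.0, -0.4, -2.2]
opening: 0.0238
gripper_force: 45.0
```

```bash
python3 - <<'E'
from h import *
print(state()["joints"].round(3).tolist(),state()["ee_pos"].round(4).tolist())
p=pan2w(96,-39);print(p,rel([*p,.22],Rdown(PY)))
E
```

```text
[5.42, 45.641, 26.687, 81.806, -22.489, 57.741, 37.579] [0.622, -0.2557, 0.2397]
[ 0.65769989 -0.03922998] (array([216.2,  37.1,  20.1]), array([ 0.2, -0.1, -5.9]))
```

Request:
carry_out:
  targets:
    - [255,[20,3,0],[0,0,-0.5]]
    - [255,[50,8,2],[0,0,-1.5]]
    - [255,[80,13,5],[0,0,-2.5]]
    - [255,[110,19,10],[0,0,-3.5]]
    - [255,[140,24,14],[0,0,-4.5]]
    - [255,[170,29,18],[0,0,-5.5]]
    - [255,[195,34,20],[0,0,-5.9]]
    - [255,[210,36,20],[0.2,0,-5.9]]
    - [255,[216,37,20],[0.2,0,-5.9]]
    - [255,[216,37,20],[0.2,0,-5.9]]
    - [255,[216,37,20],[0.2,0,-5.9]]
    - [255,[216,37,20],[0.2,0,-5.9]]

```text
clock: 14.85
ee_pos: [0.6573, -0.0479, 0.221]
orientation: [[-0.099, 0.995, -0.0], [0.995, 0.099, -0.003], [-0.003, -0.001, -1.0]]
force: [-0.1, -0.6, -0.5]
opening: 0.0238
gripper_force: 45.0
```

```bash
python3 - <<'E'
from h import *
print(state()["joints"].round(3).tolist(),state()["ee_pos"].round(4).tolist(),inpan())
p=pan2w(96,-38.5);print(rel([*p,.1025],Rdown(PY)))
s=snapshot("top")
for u,v in((342,176),(333.5,184),(345,190)):
    d=unproj(s,u,v,.034)[:2]-PAN;a=np.radians(PY);print(1000*d@np.array([[np.cos(a),-np.sin(a)],[np.sin(a),np.cos(a)]]))
E
```

```text
[-13.362, 45.792, 26.677, 85.514, -23.128, 54.209, 25.619] [0.6573, -0.0479, 0.221] [ 94.6 -47.6]
(array([  9.5,   1.3, 118.4]), array([-0. ,  0.2, -0.6]))
[-20.22090693 -57.73158877]
[-42.20256348 -29.73513097]
[-63.52789542 -62.88718466]
```

Request:
carry_out:
  targets:
    - [255,[5,0,25],[0,0,0]]
    - [255,[5,1,50],[0,0,-0.6]]
    - [255,[5,1,65],[0,0,-0.6]]
    - [255,[5,1,70],[0,0,-0.6]]
    - [255,[5,1,70],[0,0,-0.6]]
    - [255,[5,1,70],[0,0,-0.6]]
    - [255,[5,1,70],[0,0,-0.6]]

```text
clock: 15.48
ee_pos: [0.6592, -0.0407, 0.1519]
orientation: [[-0.112, 0.994, 0.002], [0.994, 0.112, -0.002], [-0.002, 0.002, -1.0]]
force: [0.7, 1.2, -0.7]
opening: 0.0238
gripper_force: 45.0
```

```bash
python3 - <<'E'
from h import *
print(inpan(),state()["qd"].round(2))
p=pan2w(96,-38.5);print(rel([*p,.1025],Rdown(PY)))
E
```

```text
[ 97.4 -40.6] [-0.26 -0.23 -0.08 -0.07 -0.04 -0.04  0.02]
(array([ 2.2, -1.5, 49.4]), array([0.1, 0.1, 0.1]))
```

Request:
carry_out:
  targets:
    - [255,[2,-1,15],[0,0,0]]
    - [255,[2,-1,30],[0,0,0]]
    - [255,[2,-1,40],[0,0,0]]
    - [255,[2,-1,45],[0,0,0]]
    - [255,[2,-1,48],[-0.6,0,0]]
    - [255,[2,-1,48.5],[-1,0,0]]
    - [255,[2,-2,49],[-1.2,0,0]]
    - [255,[2,-2,49],[-1.2,0,0]]

```text
clock: 16.15
ee_pos: [0.6608, -0.0228, 0.1094]
orientation: [[-0.121, 0.992, 0.03], [0.992, 0.121, 0.022], [0.018, 0.032, -0.999]]
force: [-5.9, 24.9, 38.7]
opening: 0.024
gripper_force: 45.0
```

Request:
carry_out:
  targets:
    - [255,[0,0,-5],[0,0,0]]
    - [255,[0,1,-25],[1.2,0,0]]
    - [255,[0,1,-45],[1.2,0,0]]
    - [255,[0,1,-55],[1.2,0,0]]
    - [255,[0,1,-55],[1.2,0,0]]
    - [255,[0,1,-55],[1.2,0,0]]

```text
clock: 16.65
ee_pos: [0.6562, -0.0382, 0.1571]
orientation: [[-0.112, 0.994, 0.001], [0.994, 0.112, -0.001], [-0.002, 0.001, -1.0]]
force: [0.0, -0.1, -0.9]
opening: 0.0241
gripper_force: 44.3
```

```bash
python3 - <<'E'
from h import *
print(inpan(),state()["qd"].round(2),state()["ft_torque"])
w=snapshot("wrist");im=w["image"].copy()
for x,y,z in((131,88,45),(-131,88,45),(131,-88,45),(-131,-88,45)):
    u=proj(w,[*pan2w(x,y),z/1000]);cv2.drawMarker(im,tuple(int(v) for v in u),(0,0,255),0,12)
t=snapshot("top")["image"][110:240,270:430];sc=snapshot("scene")["image"][160:260,280:440]
r=lambda i:cv2.resize(i,(400,260),interpolation=cv2.INTER_CUBIC)
o=np.vstack([cv2.resize(im[60:330],(800,337)),np.hstack([r(t),r(sc)])]);cv2.imwrite("pics/c2.png",o)
E
```

```text
[ 94.7 -37.8] [ 0.21  1.73 -1.08  1.33  0.03  0.03 -0.05] [-0.01984311  0.07737911  0.04997009]
```

View pics/c2.png

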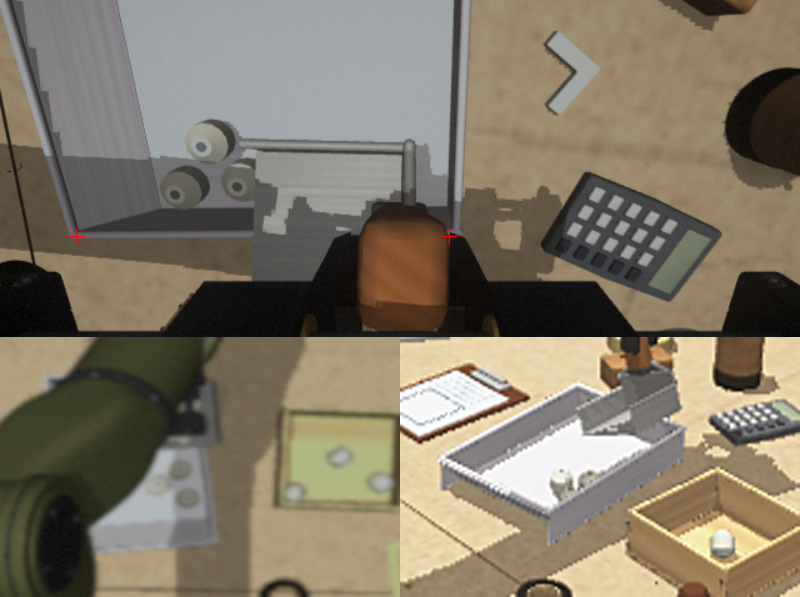

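c2 shows the scoop rolled in the fingers (left wall shifted from row 152 to 176): its right side landed on the pan's right wall, which is ~3 mm nearer than I assumed. I'll estimate the roll and reseat it.

```bash
python3 - <<'E'
from h import *
s=state();w=snapshot("wrist")
for ph in(-15,-10,-5,0,5,10,15):
    a=np.radians(ph);x,z=.045,.068
    P=[x*np.cos(a)+z*np.sin(a),.007,-.019-x*np.sin(a)+z*np.cos(a)]
    print(ph,proj(w,s["ee_pos"]+s["orientation"]@P).round(1))
d=np.abs(w["image"].astype(int)-0); 
# gripped scoop: brown grip rows
hsv=cv2.cvtColor(w["image"],cv2.COLOR_BGR2HSV)
print(inpan())
E
```

```text
-15 [329.2 183.6]
-10 [329.4 174.7]
-5 [329.6 165.9]
0 [329.9 157.4]
5 [330.2 149.2]
10 [330.5 141.2]
15 [330.9 133.6]
[ 93.5 -37.3]
```

Request:
carry_out:
  targets:
    - [255,[4,1,5],[0,5,0]]
    - [255,[8,2,10],[0,10,0]]
    - [255,[8.6,2.5,20],[0,13,0]]
    - [255,[8.6,2.5,35],[0,13,0]]
    - [255,[8.6,2.5,43],[0,13,0]]
    - [255,[8.6,2.5,49],[0,13,0]]
    - [255,[8.6,2.5,52],[0,13,0]]
    - [255,[8.6,2.5,53],[0,13,0]]
    - [255,[8.6,2.5,53],[0,13,0]]
    - [255,[8.6,2.5,53],[0,13,0]]

```text
clock: 17.68
ee_pos: [0.6565, -0.0205, 0.1053]
orientation: [[-0.113, 0.993, -0.03], [0.965, 0.117, 0.235], [0.237, -0.002, -0.972]]
force: [-5.2, 11.3, 15.2]
opening: 0.0235
gripper_force: 45.0
```

```bash
python3 - <<'E'
from h import *
print(inpan(), state()["ft_torque"])
E
```

```text
[ 96.9 -20.3] [ 2.53203149  1.26835531 -0.1721784 ]
```

```bash
cat > fit.py <<'E'
from h import *
from scipy.spatial.transform import Rotation as Ro
def L(a,b,n=40): return np.linspace(a,b,n)
E=np.vstack([L((-48,s*45,32),(45,s*45,32)) for s in(1,-1)]+[L((-48,s*45,0),(-48,s*45,32)) for s in(1,-1)]+[L((-48,-45,1),(-48,45,1)),L((43,-43,48),(43,43,48)),L((43,45,32),(43,45,48))])/1000
def fit(verbose=True):
    s=state();best=[]
    V=[]
    for n in("wrist","scene"):
        w=snapshot(n);e=cv2.Canny(cv2.GaussianBlur(w["image"],(3,3),0),40,110)
        V.append((w,np.minimum(cv2.distanceTransform(255-e,cv2.DIST_L2,3),6)))
    for ph in range(-36,37,2):
      for pt in(-6,-3,0,3,6):
        for dx in(-10,-5,0,5,10):
          for dz in(-6,0,6):
            # scoop frame -> tool: x_s=+y_t, y_s=+x_t, z_s=-z_t, relative to grasp pt 115 up
            P=np.c_[E[:,1]+dx/1000,E[:,0]-.038,.115-E[:,2]+dz/1000]
            P=P@Ro.from_euler('xy',[pt,ph],degrees=True).as_matrix().T+[0,0,-.019]
            X=P@s["orientation"].T+s["ee_pos"];c=[]
            for w,D in V:
                f,cx,cy,R,t=cam(w);q=X@R.T+t;u=np.c_[cx+f*q[:,0]/q[:,2],cy+f*q[:,1]/q[:,2]].round().astype(int)
                ok=(u[:,0]>=0)&(u[:,0]<640)&(u[:,1]>=0)&(u[:,1]<(275 if w is V[0][0] else 400))
                d=np.full(len(u),3.);d[ok]=D[u[ok,1],u[ok,0]];c.append(d.mean())
            best.append((c[0]+c[1],c[0],c[1],ph,pt,dx,dz))
    best.sort();return best
if __name__=="__main__":
    b=fit();[print(np.round(x,2).tolist()) for x in b[:5]];b.sort(key=lambda x:x[1]);print("wrist");[print(np.round(x,2).tolist()) for x in b[:4]]
    b.sort(key=lambda x:x[2]);print("scene");[print(np.round(x,2).tolist()) for x in b[:4]]
E
python3 fit.py
```

```text
[3.68, 2.68, 1.01, -18.0, -6.0, 0.0, -6.0]
[3.77, 2.7, 1.07, -18.0, -3.0, 0.0, -6.0]
[3.79, 2.69, 1.11, -22.0, -3.0, 5.0, -6.0]
[3.8, 2.46, 1.33, -24.0, 3.0, 10.0, 0.0]
[3.81, 2.68, 1.13, -24.0, -6.0, 10.0, -6.0]
wrist
[3.87, 2.37, 1.5, -24.0, 3.0, 10.0, 6.0]
[3.8, 2.46, 1.33, -24.0, 3.0, 10.0, 0.0]
[3.87, 2.47, 1.4, -20.0, 3.0, 5.0, 6.0]
[4.09, 2.51, 1.58, -24.0, -6.0, 10.0, 6.0]
scene
[5.18, 4.23, 0.96, -18.0, 3.0, -10.0, -6.0]
[3.97, 3.0, 0.97, -14.0, -6.0, -5.0, -6.0]
[3.68, 2.68, 1.01, -18.0, -6.0, 0.0, -6.0]
[5.02, 4.01, 1.01, -36.0, 3.0, 10.0, 6.0]
```

Fit says roll ≈ -18°, so about 5° more correction is needed; then loosen to let it stand flat.

Request:
carry_out:
  targets:
    - [255,[1,0,-3],[0,1,0]]
    - [255,[2.5,0,-5],[0,4,0]]
    - [255,[2.5,0,-4],[0,5,0]]
    - [255,[2,0,-2],[0,5,0]]
    - [255,[2,0,-1],[0,5,0]]
    - [255,[2,0,0],[0,5,0]]
    - [255,[2,0,1],[0,5,0]]
    - [255,[2,0,1],[0,5,0]]
    - [160,[2,0,1],[0,5,0]]
    - [160,[2,0,1],[0,5,0]]
    - [160,[2,0,1],[0,5,0]]
    - [160,[2,0,1],[0,5,0]]
    - [160,[2,0,1],[0,5,0]]
    - [160,[2,0,1],[0,5,0]]

```text
clock: 18.95
ee_pos: [0.657, -0.0276, 0.1024]
orientation: [[-0.106, 0.994, -0.036], [0.946, 0.112, 0.305], [0.307, -0.001, -0.952]]
force: [-0.2, 0.9, 0.2]
opening: 0.0328
gripper_force: 0.0
```

```bash
python3 - <<'E'
from h import *
s=state();G=s["ee_pos"]-.019*s["orientation"][:,2]
print(inpan(),G)
print(rel(G+[0,0,-.019],Rdown(PY)))
E
python3 fit.py
```

```text
[ 96.6 -27.3] [ 0.65766694 -0.03335557  0.12052514]
(array([-5.8,  0. , -0.9]), array([ -0.1, -17.9,   0.1]))
[4.45, 3.4, 1.05, -24.0, 0.0, 10.0, -6.0]
[4.46, 3.26, 1.2, -24.0, 0.0, 10.0, 0.0]
[4.46, 3.44, 1.03, -18.0, -6.0, 0.0, -6.0]
[4.47, 3.52, 0.95, -22.0, -3.0, 5.0, -6.0]
[4.47, 3.26, 1.21, -20.0, 0.0, 5.0, 6.0]
wrist
[4.58, 3.24, 1.33, -22.0, 0.0, 10.0, 6.0]
[4.46, 3.26, 1.2, -24.0, 0.0, 10.0, 0.0]
[4.55, 3.26, 1.29, -18.0, 0.0, 0.0, 6.0]
[4.57, 3.26, 1.31, -24.0, 0.0, 10.0, 6.0]
scene
[5.32, 4.43, 0.89, -28.0, 3.0, 10.0, -6.0]
[4.96, 4.04, 0.92, -24.0, 0.0, 5.0, -6.0]
[4.56, 3.64, 0.92, -24.0, -6.0, 10.0, -6.0]
[5.5, 4.56, 0.93, -26.0, 3.0, 5.0, -6.0]
```

Request:
carry_out:
  targets:
    - [160,[-2,0,0],[0,-6,0]]
    - [160,[-4,0,-0.5],[0,-12,0]]
    - [160,[-5.8,0,-0.9],[0,-17.9,0]]
    - [160,[-5.8,0,-0.9],[0,-17.9,0]]
    - [160,[-5.8,0,-0.9],[0,-17.9,0]]
    - [160,[-5.8,0,-0.9],[0,-17.9,0]]

```text
clock: 19.55
ee_pos: [0.6577, -0.0343, 0.102]
orientation: [[-0.111, 0.994, -0.001], [0.994, 0.111, 0.001], [0.001, -0.001, -1.0]]
force: [-0.5, -0.4, -0.5]
opening: 0.033
gripper_force: 0.0
```

```bash
python3 fit.py; python3 -c "
from h import *
print(inpan())"
```

```text
[4.46, 3.18, 1.28, -24.0, 3.0, -5.0, -6.0]
[4.46, 3.34, 1.13, -4.0, -3.0, 10.0, 0.0]
[4.48, 3.4, 1.07, -4.0, -3.0, 10.0, -6.0]
[4.5, 2.51, 2.0, -34.0, 3.0, -10.0, -6.0]
[4.51, 3.56, 0.95, -4.0, -6.0, 10.0, -6.0]
wrist
[4.5, 2.51, 2.0, -34.0, 3.0, -10.0, -6.0]
[4.7, 2.61, 2.09, -34.0, 3.0, -10.0, 0.0]
[4.53, 2.73, 1.8, -34.0, 6.0, -10.0, -6.0]
[4.93, 2.76, 2.17, -36.0, 3.0, -10.0, -6.0]
scene
[4.73, 3.83, 0.9, -8.0, -3.0, 10.0, -6.0]
[4.94, 4.02, 0.91, -8.0, 3.0, 5.0, -6.0]
[5.14, 4.22, 0.92, -6.0, 0.0, 5.0, -6.0]
[4.91, 3.98, 0.93, -6.0, -6.0, 10.0, -6.0]
[ 96.3 -35.7]
```

Request:
carry_out:
  targets:
    - [255,[0,0,0],[0,0,0]]
    - [255,[0,0,0],[0,0,0]]
    - [255,[0,0,0],[0,0,0]]
    - [255,[0,0,0],[0,0,0]]
    - [255,[0,0,0],[0,0,0]]
    - [255,[0,0,-0.5],[-0.6,0,0]]
    - [255,[0,-2,-0.5],[-1.2,0,0]]
    - [255,[0,-6,-0.5],[-1.2,0,0]]
    - [255,[0,-11,-0.5],[-1.2,0,0]]
    - [255,[0,-17,-0.5],[-1.2,0,0]]
  squeeze: 60

```text
clock: 20.48
ee_pos: [0.6404, -0.0347, 0.1025]
orientation: [[-0.113, 0.993, 0.02], [0.994, 0.113, 0.003], [0.0, 0.02, -1.0]]
force: [0.4, -0.7, 0.8]
opening: 0.0003
gripper_force: 0.0
```

```bash
python3 -c "
from h import *
print(inpan())"; python3 fit.py
```

```text
[ 79.3 -32.6]
[3.88, 2.58, 1.3, -26.0, 0.0, -10.0, -6.0]
[3.91, 2.53, 1.38, -30.0, 6.0, -5.0, -6.0]
[3.95, 2.59, 1.36, -30.0, 0.0, -5.0, -6.0]
[3.96, 2.7, 1.26, -28.0, 0.0, -5.0, -6.0]
[3.97, 2.6, 1.36, -26.0, 3.0, -10.0, -6.0]
wrist
[4.11, 2.4, 1.71, -30.0, 6.0, -5.0, 0.0]
[4.45, 2.41, 2.03, -30.0, 6.0, -5.0, 6.0]
[4.25, 2.43, 1.82, -36.0, 0.0, -5.0, -6.0]
[4.05, 2.43, 1.61, -32.0, 0.0, -10.0, -6.0]
scene
[6.51, 5.44, 1.06, 34.0, 6.0, 0.0, 0.0]
[6.47, 5.39, 1.08, 36.0, 6.0, -5.0, 0.0]
[6.72, 5.62, 1.1, 36.0, 6.0, 0.0, 6.0]
[6.94, 5.83, 1.12, 36.0, 3.0, 0.0, 6.0]
```

The fingers closed on nothing, so the scoop isn't where I modelled it. Raise and look.

Request:
carry_out:
  targets:
    - [255,[0,0,-20],[1.2,0,0]]
    - [255,[0,0,-50],[1.2,0,0]]
    - [255,[0,0,-85],[1.2,0,0]]
    - [255,[0,0,-120],[1.2,0,0]]
    - [0,[-15,0,-140],[1.2,0,0]]
    - [0,[-30,0,-140],[1.2,0,0]]
    - [0,[-40,0,-140],[1.2,0,0]]
    - [0,[-40,0,-140],[1.2,0,0]]
    - [0,[-40,0,-140],[1.2,0,0]]

```text
clock: 21.33
ee_pos: [0.6419, -0.0748, 0.2414]
orientation: [[-0.112, 0.994, -0.003], [0.994, 0.112, 0.001], [0.001, -0.003, -1.0]]
force: [0.9, -0.3, -0.4]
opening: 0.0318
gripper_force: 0.0
```

```bash
python3 - <<'E'
from h import *
w=snapshot("wrist")["image"];sc=snapshot("scene")["image"][150:270,290:450]
np.savez("snapw.npz",**{k:np.array(v) for k,v in snapshot("wrist").items()})
o=np.vstack([cv2.resize(w[60:330],(800,337)),cv2.resize(sc,(347,260),interpolation=cv2.INTER_CUBIC).copy() if 0 else np.hstack([cv2.resize(sc,(347,260),interpolation=cv2.INTER_CUBIC),cv2.resize(snapshot("top")["image"][110:230,280:489],(453,260),interpolation=cv2.INTER_CUBIC)])])
cv2.imwrite("pics/c3.png",o);print(state()["ee_pos"],inpan())
E
```

```text
[ 0.6423251  -0.07335572  0.24148234] [ 77.  -71.2]
```

View pics/c3.png

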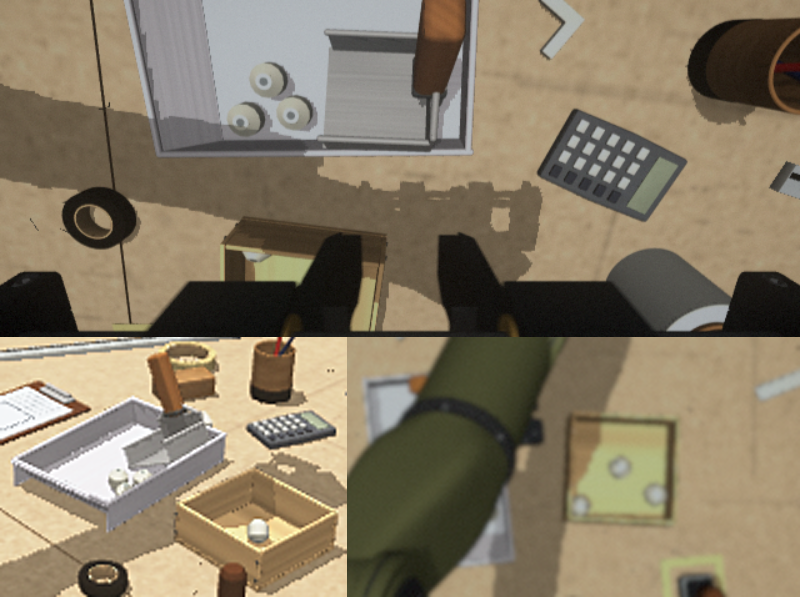

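c3 shows the scoop standing in the pan, leaning (grip top scene-panel (165,352), base (178,408)), with all three rollers clear at (268,80), (295,112), (247,120). I'll solve its pose from these points.

```bash
cat > pose.py <<'E'
from h import *
from scipy.optimize import least_squares
from scipy.spatial.transform import Rotation as Ro
w=dict(np.load("snapw.npz"));s=snapshot("scene")
W=[((-48,45,32),(326,33)),((-48,-45,32),(323,139)),((45,-45,32),(430,143)),((38,0,50),(430,97)),((-48,43,2),(327,46))]
S=[((38,0,148),(165,352)),((38,0,50),(178,408))]
O=[(w,np.array(p)/1e3,(x/1.25,60+y/1.25)) for p,(x,y) in W]+[(s,np.array(p)/1e3,(290+x/2.169,150+(y-337)/2.169)) for p,(x,y) in S]
def f(v):
    R=Ro.from_euler('ZYX',v[3:],degrees=True).as_matrix()
    return np.hstack([proj(c,R@p+v[:3])-u for c,p,u in O])
for roll in(-30,0,30):
    r=least_squares(f,[.63,-.05,.02,6,0,roll],loss='soft_l1',x_scale=[.01]*3+[5]*3);print(r.cost,r.x.round(3),f(r.x).round(1))
R=Ro.from_euler('ZYX',r.x[3:],degrees=True).as_matrix()
for p in((-48,46,0),(-48,-46,0),(45,46,0),(45,-46,0),(38,0,115),(38,0,148)):
    X=R@(np.array(p)/1e3)+r.x[:3];a=np.radians(PY);d=1000*(X[:2]-PAN)@np.array([[np.cos(a),-np.sin(a)],[np.sin(a),np.cos(a)]]);print(p,X.round(3),"pan",d.round(0),round(1000*X[2]))
E
python3 pose.py
```

```text
22.113549684288767 [ 6.2200e-01 -4.4000e-02  1.5000e-02  3.2870e+00  2.3900e+00 -2.0071e+01] [-0.8 -1.2 -2.2  1.5  2.8  2.3 -0.1 -8.5  1.7 -0.   0.3  2.7  0.1  5.9]
22.11354969719651 [ 6.220e-01 -4.400e-02  1.500e-02  3.288e+00  2.390e+00 -2.007e+01] [-0.8 -1.2 -2.2  1.5  2.8  2.3 -0.1 -8.5  1.7 -0.   0.3  2.7  0.1  5.9]
22.11354968929424 [ 6.220e-01 -4.400e-02  1.500e-02  3.288e+00  2.390e+00 -2.007e+01] [-0.8 -1.2 -2.2  1.5  2.8  2.3 -0.1 -8.5  1.7 -0.   0.3  2.7  0.1  5.9]
(-48, 46, 0) [ 0.571 -0.004  0.001] pan [14.  6.] 1
(-48, -46, 0) [ 0.577 -0.09   0.033] pan [ 10. -81.] 33
(45, 46, 0) [ 0.664  0.001 -0.003] pan [106.   1.] -3
(45, -46, 0) [ 0.67  -0.085  0.029] pan [103. -86.] 29
(38, 0, 115) [ 0.662 -0.002  0.121] pan [104.  -3.] 121
(38, 0, 148) [0.663 0.009 0.152] pan [106.   8.] 152
```

```bash
python3 - <<'E'
from h import *
from scipy.spatial.transform import Rotation as Ro
R=Ro.from_euler('ZYX',[4,0,-20],degrees=True).as_matrix()
T=np.c_[R[:,1],R[:,0],-R[:,2]];print(T.round(3),np.linalg.det(T))
G=np.array([.661,-.003,.121])
print(rel(G-.075*T[:,2],T),rel(G+.019*T[:,2],T))
print(state()["joints"].round(1))
E
```

```text
[[-0.066  0.998  0.024]
 [ 0.937  0.07  -0.341]
 [-0.342 -0.    -0.94 ]] 0.9999999999999997
(array([93.6, 27.7, 50.2]), array([  0.3, -20.1,   2.5])) (array([ 61.3,  26.5, 138.5]), array([  0.3, -20.1,   2.5]))
[-11.6  43.6  27.4  86.5 -22.7  55.6  28.9]
```

Request:
carry_out:
  targets:
    - [0,[25,7,0],[0,-5,0.6]]
    - [0,[50,14,10],[0,-10,1.2]]
    - [0,[75,22,25],[0,-15,1.9]]
    - [0,[93,27,45],[0.3,-20,2.5]]
    - [0,[94,28,50],[0.3,-20,2.5]]
    - [0,[94,28,50],[0.3,-20,2.5]]
    - [0,[94,28,50],[0.3,-20,2.5]]
    - [0,[94,28,50],[0.3,-20,2.5]]
  squeeze: 50

```text
clock: 22.25
ee_pos: [0.66, 0.0192, 0.1938]
orientation: [[-0.061, 0.998, 0.026], [0.938, 0.066, -0.342], [-0.343, 0.003, -0.939]]
force: [0.5, -0.2, 0.0]
opening: 0.0883
gripper_force: 0.0
```

```bash
python3 - <<'E'
from h import *
from scipy.spatial.transform import Rotation as Ro
s=state();print(s["opening"],s["ee_pos"])
R=Ro.from_euler('ZYX',[4,0,-20],degrees=True).as_matrix();T=np.c_[R[:,1],R[:,0],-R[:,2]]
print(rel(np.array([.661,-.003,.121])+.019*T[:,2],T))
# wood mask in wrist view -> grip blob
w=snapshot("wrist");h=cv2.cvtColor(w["image"],cv2.COLOR_BGR2HSV);m=cv2.inRange(h,(4,110,50),(14,255,255))
n,l,st,c=cv2.connectedComponentsWithStats(m);i=[k for k in range(1,n) if st[k,4]>300];print([(st[k].tolist(),c[k].round(0).tolist()) for k in i])
print([proj(w,np.array([.661,-.003,.121])-d*T[:,2]).round(0) for d in(-.065,0,.033)])
E
```

```text
0.08826126942411212 [0.65995451 0.01917428 0.19380232]
(array([ 4.1, -0.7, 95. ]), array([ 0.1,  0. , -0.3]))
[([484, 0, 92, 65, 439], [531.0, 30.0]), ([520, 0, 71, 51, 561], [557.0, 24.0]), ([580, 0, 33, 30, 323], [596.0, 13.0]), ([583, 106, 57, 43, 749], [614.0, 127.0]), ([292, 185, 39, 47, 1645], [311.0, 208.0])]
[array([318., 181.]), array([318., 206.]), array([317., 224.])]
```

Request:
carry_out:
  targets:
    - [0,[7,-3,25],[0,0,0]]
    - [0,[7,-3,50],[0,0,0]]
    - [0,[7,-3,75],[0,0,0]]
    - [0,[7,-3,90],[0,0,0]]
    - [0,[7,-3,94],[0,0,0]]
    - [255,[7,-3,94],[0,0,0]]
    - [255,[7,-3,94],[0,0,0]]
    - [255,[7,-3,94],[0,0,0]]
    - [255,[7,-3,94],[0,0,0]]
    - [255,[7,-3,94],[0,0,0]]
    - [255,[7,-3,94],[0,0,0]]
    - [255,[7,-3,94],[0,0,0]]
    - [255,[7,-3,94],[0,0,0]]
    - [255,[7,-3,94],[0,0,0]]

```text
clock: 23.47
ee_pos: [0.6587, -0.0038, 0.1017]
orientation: [[-0.065, 0.998, 0.025], [0.938, 0.069, -0.341], [-0.342, 0.002, -0.94]]
force: [0.3, -0.0, 0.1]
opening: 0.0304
gripper_force: 0.0
```

```bash
python3 - <<'E'
from h import *
print(rel([.655,.03,.16],Rdown(PY)), inpan())
E
python3 fit.py
```

```text
(array([ 12. ,  -1.3, -66.4]), array([-0.3, 20. , -2.3])) [100.9  -3.9]
[2.95, 1.58, 1.38, -6.0, 3.0, 0.0, 6.0]
[3.0, 2.21, 0.79, -8.0, 0.0, 5.0, -6.0]
[3.05, 1.94, 1.11, -12.0, 3.0, 10.0, 6.0]
[3.06, 2.03, 1.03, -2.0, 3.0, -5.0, 0.0]
[3.06, 1.95, 1.11, -10.0, 3.0, 5.0, 6.0]
wrist
[2.95, 1.58, 1.38, -6.0, 3.0, 0.0, 6.0]
[3.25, 1.81, 1.44, -2.0, 3.0, -5.0, 6.0]
[3.41, 1.88, 1.52, -4.0, 3.0, 0.0, 6.0]
[3.25, 1.9, 1.35, -8.0, 3.0, 5.0, 6.0]
scene
[5.68, 5.05, 0.63, 2.0, -6.0, 0.0, -6.0]
[5.74, 5.11, 0.63, 0.0, -6.0, 5.0, -6.0]
[5.25, 4.61, 0.64, 0.0, -3.0, 0.0, -6.0]
[4.71, 4.07, 0.64, -22.0, 6.0, 10.0, 6.0]
```

Request:
carry_out:
  targets:
    - [255,[0,0,0],[0,0,0]]
    - [255,[0,0,0],[0,0,0]]
    - [255,[0,0,0],[0,0,0]]
    - [255,[0,0,0],[0,0,0]]
    - [255,[0,0,0],[0,0,0]]

```text
clock: 23.98
ee_pos: [0.6587, -0.0039, 0.1016]
orientation: [[-0.064, 0.998, 0.025], [0.938, 0.069, -0.341], [-0.342, 0.002, -0.94]]
force: [-0.6, -0.4, 0.5]
opening: 0.0238
gripper_force: 50.0
```

Request:
carry_out:
  targets:
    - [255,[2,0,-8],[0,0,-0.3]]
    - [255,[4,0,-20],[0,2,-0.8]]
    - [255,[6,-1,-35],[0,6,-1.2]]
    - [255,[8,-1,-50],[0,11,-1.6]]
    - [255,[10,-1,-62],[0,16,-2]]
    - [255,[12,-1,-66],[0,20,-2.3]]
    - [255,[12,-1,-66],[0,20,-2.3]]
    - [255,[12,-1,-66],[0,20,-2.3]]

```text
clock: 24.65
ee_pos: [0.6554, 0.0283, 0.1602]
orientation: [[-0.106, 0.994, -0.004], [0.994, 0.106, -0.001], [-0.001, -0.005, -1.0]]
force: [-0.9, 0.9, -1.4]
opening: 0.0236
gripper_force: 50.0
```

```bash
python3 - <<'E'
from h import *
print(inpan(),state()["ft_torque"])
E
python3 fit.py
```

```text
[101.1  28.3] [-0.06719553  0.0598344   0.02738427]
[2.92, 2.05, 0.86, -6.0, 0.0, 0.0, -6.0]
[2.93, 2.16, 0.77, -8.0, 0.0, 5.0, -6.0]
[2.94, 2.04, 0.9, -10.0, 0.0, 5.0, -6.0]
[3.0, 2.05, 0.95, -12.0, 0.0, 10.0, -6.0]
[3.05, 2.36, 0.69, -4.0, 0.0, 0.0, -6.0]
wrist
[3.97, 1.94, 2.03, -12.0, 3.0, 10.0, 6.0]
[4.13, 1.95, 2.17, -8.0, 3.0, 0.0, 6.0]
[3.98, 1.97, 2.01, -16.0, 3.0, 10.0, 6.0]
[2.94, 2.04, 0.9, -10.0, 0.0, 5.0, -6.0]
scene
[3.38, 2.8, 0.58, -6.0, 0.0, 5.0, -6.0]
[5.39, 4.74, 0.66, -6.0, -3.0, 10.0, -6.0]
[5.24, 4.57, 0.67, -4.0, -3.0, 5.0, -6.0]
[3.05, 2.36, 0.69, -4.0, 0.0, 0.0, -6.0]
```

Request:
carry_out:
  targets:
    - [255,[-15,-1,0],[0,2,0]]
    - [255,[-35,-2,8],[0,4,0]]
    - [255,[-48,-2,25],[0,6,0]]
    - [255,[-48,-2,40],[0,6,0]]
    - [255,[-48,-2,50],[0,6,0]]
    - [255,[-48,-2,56],[0,6,0]]
    - [255,[-48,-2,59],[0,6,0]]
    - [255,[-48,-2,61],[0,6,0]]
    - [255,[-48,-2,61],[0,6,0]]
    - [255,[-48,-2,61],[0,6,0]]

```text
clock: 25.58
ee_pos: [0.6586, -0.0173, 0.0991]
orientation: [[-0.109, 0.994, -0.016], [0.989, 0.11, 0.104], [0.105, -0.004, -0.994]]
force: [-0.1, -0.2, -1.7]
opening: 0.0236
gripper_force: 50.0
```

```bash
python3 - <<'E'
from h import *
print(inpan(),state()["ft_torque"])
E
python3 fit.py
```

```text
[ 99.3 -17.3] [-0.18984072 -0.03604101 -0.02718521]
[2.7, 2.03, 0.67, -12.0, 0.0, 10.0, -6.0]
[2.78, 2.1, 0.69, -8.0, 0.0, 5.0, -6.0]
[2.79, 2.02, 0.78, -10.0, 0.0, 5.0, -6.0]
[2.81, 2.05, 0.76, -6.0, 0.0, 0.0, -6.0]
[2.89, 2.07, 0.82, -14.0, 0.0, 10.0, -6.0]
wrist
[3.75, 1.96, 1.79, -12.0, 3.0, 5.0, 6.0]
[3.69, 1.96, 1.73, -8.0, 3.0, 0.0, 6.0]
[3.63, 1.96, 1.67, -12.0, 3.0, 10.0, 6.0]
[2.79, 2.02, 0.78, -10.0, 0.0, 5.0, -6.0]
scene
[3.88, 3.22, 0.66, -10.0, -3.0, 10.0, -6.0]
[2.7, 2.03, 0.67, -12.0, 0.0, 10.0, -6.0]
[3.47, 2.79, 0.68, -6.0, 3.0, 0.0, -6.0]
[5.44, 4.76, 0.68, -8.0, -6.0, 10.0, -6.0]
```

Request:
carry_out:
  targets:
    - [255,[0,0,1],[0,1.5,0]]
    - [255,[0.5,0,2],[0,3,0]]
    - [255,[0.5,0,3],[0,3,0]]
    - [255,[0.5,0,4],[0,3,0]]
    - [255,[0.5,0,5],[0,3,0]]
    - [255,[0.5,0,5],[0,3,0]]

```text
clock: 26.18
ee_pos: [0.6579, -0.0169, 0.0934]
orientation: [[-0.106, 0.994, -0.023], [0.982, 0.108, 0.156], [0.157, -0.006, -0.988]]
force: [0.4, 0.7, -0.9]
opening: 0.0237
gripper_force: 50.0
```

Request:
carry_out:
  targets:
    - [255,[0,0,1],[0,0,0]]
    - [255,[0,0,2],[0,0,0]]
    - [255,[0,0,3],[0,0,0]]
    - [255,[0,0,4],[0,0,0]]
    - [255,[0,0,4],[0,0,0]]

```text
clock: 26.6
ee_pos: [0.6583, -0.0163, 0.0917]
orientation: [[-0.107, 0.994, -0.021], [0.982, 0.109, 0.156], [0.157, -0.004, -0.988]]
force: [-2.3, 1.8, 10.2]
opening: 0.0237
gripper_force: 50.0
```

Request:
carry_out:
  targets:
    - [160,[0,0,0],[0,0,0]]
    - [160,[0,0,0],[0,0,0]]
    - [160,[0,0,0],[0,0,0]]
    - [160,[0,0,0],[0,0,0]]
    - [160,[-1,0,-3],[0,-4,0]]
    - [160,[-3,0,-8],[0,-9,0]]
    - [160,[-3,0,-8],[0,-9,0]]
    - [160,[-3,0,-8],[0,-9,0]]
    - [160,[-3,0,-8],[0,-9,0]]

```text
clock: 27.35
ee_pos: [0.6582, -0.0213, 0.0969]
orientation: [[-0.108, 0.994, -0.006], [0.994, 0.108, 0.001], [0.001, -0.006, -1.0]]
force: [-0.5, -0.3, 0.2]
opening: 0.0326
gripper_force: 0.0
```

```bash
python3 - <<'E'
from h import *
print(inpan(),rel(state()["ee_pos"],Rdown(PY)))
E
python3 fit.py
```

```text
[ 98.5 -21.2] (array([0., 0., 0.]), array([-0.3, -0.1, -0.1]))
[2.28, 1.77, 0.51, -4.0, 0.0, 10.0, -6.0]
[2.33, 1.46, 0.87, -4.0, 0.0, 10.0, 0.0]
[2.4, 1.62, 0.79, 0.0, 0.0, 5.0, 0.0]
[2.43, 1.56, 0.87, -2.0, 0.0, 10.0, 0.0]
[2.49, 1.75, 0.73, 2.0, 0.0, 0.0, 0.0]
wrist
[2.33, 1.46, 0.87, -4.0, 0.0, 10.0, 0.0]
[2.43, 1.56, 0.87, -2.0, 0.0, 10.0, 0.0]
[2.4, 1.62, 0.79, 0.0, 0.0, 5.0, 0.0]
[2.84, 1.63, 1.21, 2.0, 0.0, 0.0, 6.0]
scene
[2.28, 1.77, 0.51, -4.0, 0.0, 10.0, -6.0]
[3.65, 3.14, 0.52, -2.0, 3.0, 5.0, -6.0]
[3.64, 3.12, 0.52, -4.0, 3.0, 10.0, -6.0]
[4.12, 3.6, 0.52, 0.0, 3.0, 0.0, -6.0]
```

Request:
carry_out:
  targets:
    - [160,[3,0,-3],[0,0,0]]
    - [160,[5,0,-4],[0,0,0]]
    - [160,[5,0,-4],[0,0,0]]
    - [255,[5,0,-4],[0,0,0]]
    - [255,[5,0,-4],[0,0,0]]
    - [255,[5,0,-4],[0,0,0]]
    - [255,[5,0,-4],[0,0,0]]
    - [255,[5,0,-4],[0,0,0]]
    - [255,[5,0,-4],[0,0,0]]
    - [255,[5,0,-4],[0,0,0]]
  squeeze: 60

```text
clock: 28.28
ee_pos: [0.658, -0.0158, 0.1012]
orientation: [[-0.108, 0.994, -0.005], [0.994, 0.108, -0.0], [0.0, -0.005, -1.0]]
force: [0.1, -0.3, 0.9]
opening: 0.0236
gripper_force: 59.9
```

```bash
python3 - <<'E'
from h import *
print(inpan())
s=snapshot("wrist");g=cv2.cvtColor(s["image"],cv2.COLOR_BGR2GRAY)
c=cv2.HoughCircles(cv2.GaussianBlur(g,(3,3),0),cv2.HOUGH_GRADIENT,1,14,param1=100,param2=14,minRadius=9,maxRadius=24)
a=np.radians(PY)
for u,v,r in c[0][:14]:
    X=unproj(s,u,v,.034);d=1000*(X[:2]-PAN)@np.array([[np.cos(a),-np.sin(a)],[np.sin(a),np.cos(a)]])
    if abs(d[1])<90 and -130<d[0]<131: print((u,v,r),d.round(0))
E
python3 fit.py | head -3
```

```text
[ 98.9 -15.8]
(np.float32(170.5), np.float32(257.5), np.float32(23.4)) [-10. -49.]
(np.float32(134.5), np.float32(218.5), np.float32(23.4)) [-31. -18.]
(np.float32(116.5), np.float32(262.5), np.float32(21.2)) [-51. -53.]
(np.float32(149.5), np.float32(221.5), np.float32(10.9)) [-21. -20.]
[2.04, 1.57, 0.48, -4.0, 0.0, 5.0, 0.0]
[2.08, 1.67, 0.41, 0.0, 0.0, 0.0, 0.0]
[2.16, 1.68, 0.47, -6.0, 0.0, 10.0, 0.0]
```

Request:
carry_out:
  targets:
    - [255,[0,0,-3],[0,0,0]]
    - [255,[-5,0,-4],[0,0,0]]
    - [255,[-11,0,-4],[0,0,0]]
    - [255,[-16,0,-4],[0,0,0]]
    - [255,[-16,0,-4],[0,0,0]]
    - [255,[-16,0,-3],[0,0,0]]
    - [255,[-16,0,-3],[0,0,0]]

```text
clock: 29.02
ee_pos: [0.6595, -0.0316, 0.1038]
orientation: [[-0.108, 0.994, -0.006], [0.994, 0.108, 0.0], [0.001, -0.006, -1.0]]
force: [0.6, 0.0, -2.4]
opening: 0.0234
gripper_force: 59.9
```

```bash
python3 - <<'E'
from h import *
print(inpan())
w=dict(np.load("snapw.npz"));a=np.radians(PY)
for x,y in((268,80),(295,112),(247,120)):
    X=unproj(w,x/1.25-3,60+y/1.25,.034);print((1000*(X[:2]-PAN)@np.array([[np.cos(a),-np.sin(a)],[np.sin(a),np.cos(a)]])).round(0))
print(unproj(w,200/1.25,60+151/1.25,.045)[:2]-PAN, "rim inner right")
E
```

```text
[ 98.6 -31.6]
[-38. -23.]
[-17. -50.]
[-60. -58.]
[-0.08643795 -0.09276693] rim inner right
```

Request:
carry_out:
  targets:
    - [255,[0,0,1.5],[-0.6,0,0]]
    - [255,[0,-2,1.5],[-1.2,0,0]]
    - [255,[0,-6,1.5],[-1.2,0,0]]
    - [255,[0,-11,1.5],[-1.2,0,0]]
    - [255,[0,-16,1.5],[-1.2,0,0]]
    - [255,[0,-22,1.5],[-1.2,0,0]]
    - [255,[0,-28,1.5],[-1.2,0,0]]
    - [255,[0,-34,1.5],[-1.2,0,0]]
    - [255,[0,-40,1.5],[-1.2,0,0]]
    - [255,[0,-46,1.5],[-1.2,0,0]]
    - [255,[0,-52,1.5],[-1.2,0,0]]
    - [255,[0,-58,1.5],[-1.2,0,0]]
    - [255,[0,-64,1.5],[-1.2,0,0]]
    - [255,[0,-70,1.5],[-1.2,0,0]]
    - [255,[0,-75,1.5],[-1.2,0,0]]
    - [255,[0,-80,1.5],[-1.2,0,0]]

```text
clock: 30.35
ee_pos: [0.5796, -0.0404, 0.1031]
orientation: [[-0.108, 0.994, 0.016], [0.994, 0.108, 0.002], [0.001, 0.016, -1.0]]
force: [0.4, 0.2, -1.1]
opening: 0.0236
gripper_force: 59.9
```

```bash
cat > rol.py <<'E'
from h import *
print(inpan())
s=snapshot("wrist");g=cv2.cvtColor(s["image"],cv2.COLOR_BGR2GRAY)
c=cv2.HoughCircles(cv2.GaussianBlur(g,(3,3),0),cv2.HOUGH_GRADIENT,1,18,param1=100,param2=13,minRadius=14,maxRadius=26)
a=np.radians(PY)
for u,v,r in c[0][:14]:
    X=unproj(s,u,v,.03);d=1000*(X[:2]-PAN)@np.array([[np.cos(a),-np.sin(a)],[np.sin(a),np.cos(a)]])
    if abs(d[1])<90 and -135<d[0]<131: print(u,v,r,d.round(0))
E
python3 rol.py; python3 fit.py|head -3
```

```text
[ 18.3 -31.6]
207.5 235.5 25.4 [-62. -49.]
193.5 192.5 19.9 [-68. -16.]
[2.59, 1.77, 0.82, 0.0, 0.0, 0.0, 0.0]
[2.61, 1.78, 0.82, -6.0, 0.0, 10.0, 0.0]
[2.63, 1.72, 0.91, -4.0, 0.0, 5.0, 0.0]
```

Request:
carry_out:
  targets:
    - [255,[0,-3,1],[-0.3,0,0]]
    - [255,[0,-6,1],[-0.3,0,0]]
    - [255,[0,-9,1],[-0.3,0,0]]
    - [255,[0,-12,1],[-0.3,0,0]]
    - [255,[0,-15,1],[-0.3,0,0]]
    - [255,[0,-18,1],[-0.3,0,0]]
    - [255,[0,-21,1],[-0.3,0,0]]
    - [255,[0,-24,1],[-0.3,0,0]]
    - [255,[0,-27,1],[-0.3,0,0]]
    - [255,[0,-30,1],[-0.3,0,0]]
    - [255,[0,-33,1],[-0.3,0,0]]
    - [255,[0,-33,1],[-0.3,0,0]]

```text
clock: 31.5
ee_pos: [0.5625, -0.0436, 0.1062]
orientation: [[-0.113, 0.992, 0.052], [0.994, 0.113, -0.0], [-0.006, 0.052, -0.999]]
force: [16.9, 3.1, 5.7]
opening: 0.0238
gripper_force: 60.1
```

```bash
python3 rol.py; python3 fit.py|head -2
```

```text
[  0.9 -32.9]
225.5 224.5 22.1 [-63. -43.]
192.5 253.5 20.7 [-89. -66.]
193.5 192.5 21.0 [-82. -18.]
311.5 174.5 24.3 [-0. -6.]
[2.43, 1.59, 0.84, -4.0, 0.0, 5.0, 0.0]
[2.45, 1.61, 0.84, 0.0, 0.0, 0.0, 0.0]
```

Request:
carry_out:
  targets:
    - [255,[0,-3,0.5],[0,0,0]]
    - [255,[0,-6,0.5],[0,0,0]]
    - [255,[0,-8,0.5],[0,0,0]]
    - [255,[0,-10,0.5],[0,0,0]]
    - [255,[0,-10,0.5],[1.5,0,0]]
    - [255,[0,-10,0.5],[3,0,0]]
    - [255,[0,-10,0.5],[4.5,0,0]]
    - [255,[0,-10,0.5],[6,0,0]]
    - [255,[0,-10,0.5],[7.5,0,0]]
    - [255,[0,-10,0.5],[9,0,0]]
    - [255,[0,-10,0.5],[10.5,0,0]]
    - [255,[0,-10,0.5],[12,0,0]]
    - [255,[0,-10,0.5],[14,0,0]]
    - [255,[0,-10,0.5],[16,0,0]]
    - [255,[0,-10,0.5],[16,0,0]]

```text
clock: 32.9
ee_pos: [0.5482, -0.0445, 0.1028]
orientation: [[-0.113, 0.965, -0.235], [0.994, 0.109, -0.03], [-0.003, -0.236, -0.972]]
force: [13.5, 2.4, 14.0]
opening: 0.0235
gripper_force: 60.0
```

```bash
python3 rol.py; python3 fit.py|head -2; python3 - <<'E'
from h import *
w=snapshot("wrist");s=state();h=cv2.cvtColor(w["image"],cv2.COLOR_BGR2HSV)
def Sp(x,y,z): # scoop mm -> pixel
    return proj(w,s["ee_pos"]+s["orientation"]@(np.array([y,x-38,97-z])/1000))
print("lip",Sp(-48,43,2),Sp(-48,-43,2),"back",Sp(43,43,2),Sp(43,-43,2))
E
```

```text
[-13.4 -32.2]
239.5 174.5 21.0 [-91.  -9.]
300.5 186.5 23.2 [-44. -15.]
264.5 202.5 16.6 [-73. -29.]
193.5 125.5 23.0 [-125.   26.]
200.5 173.5 18.5 [-124.  -10.]
333.5 165.5 17.2 [-21.   2.]
273.5 167.5 14.4 [-64.  -2.]
[2.7, 1.89, 0.81, 0.0, 6.0, 0.0, 0.0]
[2.77, 1.87, 0.9, -4.0, 6.0, 5.0, 0.0]
lip [201.77957162 147.41801359] [214.147412   251.62170216] back [325.21881046 147.29519459] [324.74426739 251.55717132]
```

```bash
cat > cream.py <<'E'
from h import *
def cream(n,box,th=10,mn=60):
    s=snapshot(n);im=cv2.GaussianBlur(s["image"],(3,3),0).astype(int);x0,y0,x1,y1=box
    d=im[:,:,2]-im[:,:,0];m=((d>th)&(d<70)&(im[:,:,1]>70)).astype(np.uint8);k=np.zeros_like(m);k[y0:y1,x0:x1]=m[y0:y1,x0:x1]
    n,l,st,c=cv2.connectedComponentsWithStats(k)
    for i in range(1,n):
        if st[i,4]>mn: print(st[i].tolist(),c[i].round(0).tolist())
    return s,k
if __name__=="__main__":
    s,k=cream("wrist",(150,120,330,275))
    for r in range(120,275,6): print(r,"".join(".#"[int(k[r:r+6,c:c+4].mean()>.5)] for c in range(150,330,4)))
E
python3 cream.py
```

```text
[150, 120, 49, 155, 4007] [165.0, 207.0]
[218, 155, 38, 39, 728] [239.0, 173.0]
[279, 166, 41, 40, 791] [302.0, 184.0]
[245, 187, 35, 40, 901] [262.0, 206.0]
[150, 241, 4, 34, 74] [151.0, 262.0]
120 ####.........................................
126 ####.........................................
132 ####.........................................
138 #####........................................
144 #####........................................
150 #####........................................
156 #####.............#######....................
162 ######...........#.....###...................
168 ######...........#.....###.........#####.....
174 ######...........#.....###.......########....
180 ######.................###...........#####...
186 ######.............######..###........####...
192 #######...................#####.#.....####...
198 #######.................#######....######....
204 #######.................########.............
210 #######.................########.............
216 ########.................######..............
222 .#######...................#.................
228 .#######.....................................
234 .#######.....................................
240 .########....................................
246 .########....................................
252 .########....................................
258 #########....................................
264 ##########...................................
270 ##########...................................
```

Three rollers are in the scoop ((239,173), (302,184), (262,206), between lip and back). Lift and carry to the box.

```bash
python3 - <<'E'
from h import *
p=state()["ee_pos"]
print(rel([p[0]+.008,p[1],.235],Rdown(PY,16)));print(rel([.62,-.262,.232],Rdown(0,14)))
E
```

```text
(array([  -1.2,  -23.1, -129.8]), array([2.5, 0.2, 0.1]))
(array([-224.5,   16. , -135.6]), array([0.5, 1.7, 6.2]))
```

Request:
carry_out:
  targets:
    - [255,[0,4,-5],[1,0,0]]
    - [255,[0,4,-21],[2,0,0]]
    - [255,[0,-3,-45],[2.5,0,0]]
    - [255,[0,-10,-75],[2.5,0,0]]
    - [255,[0,-18,-105],[2.5,0,0]]
    - [255,[-1,-23,-130],[2.5,0,0]]
    - [255,[-20,-20,-131],[2.3,0.1,0.5]]
    - [255,[-45,-16,-131],[2.1,0.3,1]]
    - [255,[-70,-12,-132],[1.9,0.5,1.8]]
    - [255,[-100,-7,-133],[1.6,0.7,2.6]]
    - [255,[-130,-1,-134],[1.3,1,3.5]]
    - [255,[-160,5,-135],[1,1.2,4.4]]
    - [255,[-190,10,-136],[0.8,1.5,5.2]]
    - [255,[-210,14,-136],[0.6,1.6,5.9]]
    - [255,[-221,16,-136],[0.5,1.7,6.2]]
    - [255,[-225,16,-136],[0.5,1.7,6.2]]
    - [255,[-225,16,-136],[0.5,1.7,6.2]]
    - [255,[-225,16,-136],[0.5,1.7,6.2]]

```text
clock: 34.65
ee_pos: [0.6119, -0.2621, 0.2277]
orientation: [[0.003, 0.964, -0.264], [1.0, -0.002, 0.003], [0.003, -0.264, -0.964]]
force: [0.2, 0.2, -1.7]
opening: 0.0237
gripper_force: 59.9
```

```bash
python3 cream.py; python3 - <<'E'
from h import *
print(state()["joints"].round(1), rel([.615,-.262,.23],Rdown(0,14)))
s=snapshot("top");h=cv2.cvtColor(s["image"],cv2.COLOR_BGR2HSV)
E
```

```text
[150, 120, 104, 155, 7318] [184.0, 177.0]
[267, 120, 63, 24, 640] [289.0, 131.0]
[237, 155, 40, 41, 1285] [256.0, 174.0]
[279, 155, 43, 39, 1335] [300.0, 173.0]
[282, 206, 17, 42, 447] [291.0, 224.0]
[180, 259, 76, 16, 374] [206.0, 269.0]
120 .........#################....#######........
126 ........##################.....#.####........
132 ##########################.....######........
138 ##############..................#####........
144 ###########..................................
150 ###########..................................
156 ##############.........#######....#######....
162 ##############........#########..##########..
168 ##############........#########..##########..
174 ###############.......#########..##########..
180 ###############.......#########..#########...
186 ###############.........######....#######....
192 ###############...........##.................
198 ###############..............................
204 ###############.....................#........
210 #######......###..................###........
216 ########.#######.................####........
222 ##########.......................####........
228 ########.........................####........
234 #######...........................###........
240 ######.......................................
246 ######.......................................
252 ###..........................................
258 #..............#.............................
264 ..........#####..............................
270 ........######...............................
[  5.4  53.9  28.7  67.2 -16.7  77.7  31.8] (array([-0.5,  2.3, -2.8]), array([-1.3, -0.2, -0.1]))
```

Request:
carry_out:
  targets:
    - [255,[0,12,0],[-5,0,0]]
    - [255,[0,22,0],[-10,0,0]]
    - [255,[0,22,2],[-15,0,0]]
    - [255,[0,16,9],[-20,0,0]]
    - [255,[0,10,15],[-26,0,0]]
    - [255,[0,4,21],[-32,0,0]]
    - [255,[0,-3,28],[-38,0,0]]
    - [255,[0,-10,34],[-44,0,0]]
    - [255,[0,-17,41],[-50,0,0]]
    - [255,[0,-17,41],[-50,0,0]]
    - [255,[0,-17,41],[-50,0,0]]
    - [255,[0,-17,41],[-50,0,0]]
    - [255,[0,-17,41],[-50,0,0]]

```text
clock: 35.83
ee_pos: [0.5963, -0.2763, 0.2142]
orientation: [[-0.008, 0.844, 0.537], [1.0, -0.006, 0.024], [0.023, 0.537, -0.843]]
force: [0.7, -0.1, -0.7]
opening: 0.0234
gripper_force: 59.9
```

```bash
python3 cream.py; python3 - <<'E'
from h import *
print(state()["joints"].round(1))
w=snapshot("wrist");s=state()
Sp=lambda x,y,z: proj(w,s["ee_pos"]+s["orientation"]@(np.array([y,x-38,97-z])/1000)).round(0)
print("lip",Sp(-48,43,2),Sp(-48,-43,2),"back",Sp(43,43,2))
print("box rim",[proj(w,[x,y,.06]).round(0).tolist() for x,y in((.636,-.188),(.63,-.336),(.49,-.332),(.491,-.184))])
E
```

```text
[150, 120, 180, 132, 9214] [203.0, 169.0]
[150, 256, 105, 19, 752] [189.0, 268.0]
120 ################....#########################
126 ################....#########################
132 ################.....########################
138 #################...#########################
144 ############.................................
150 ###########..................................
156 ##############...............................
162 ##############...............................
168 ######.....###...............................
174 ######....####...............................
180 #######..######..............................
186 ###############..............................
192 ###############..............................
198 ###############..............................
204 ###############..............................
210 ###############..............................
216 ################.............................
222 ################.............................
228 ################.............................
234 ############.................................
240 ####.........................................
246 ##...........................................
252 .............................................
258 ..........######.............................
264 ....##########...............................
270 ##############...............................
[ 42.7  38.8 -22.6 113.5 -57.3   2.5  85.3]
lip [202. 147.] [215. 251.] back [326. 147.]
box rim [[261.0, 89.0], [264.0, 246.0], [94.0, 285.0], [47.0, 81.0]]
```

Scoop is empty. Return upright, then check box and pan counts on the way to the scoop's place.

```bash
python3 - <<'E'
from h import *
print(rel([.61,-.25,.25],Rdown(0,0)))
E
```

```text
(array([ 25.4,  30.2, -22.7]), array([32.5, -1.5,  0.3]))
```

Request:
carry_out:
  targets:
    - [255,[4,5,-5],[5,0,0]]
    - [255,[8,10,-10],[11,-0.5,0]]
    - [255,[12,15,-14],[17,-0.8,0]]
    - [255,[17,20,-17],[22,-1,0]]
    - [255,[21,26,-20],[28,-1.3,0]]
    - [255,[25,30,-23],[32.5,-1.5,0.3]]
    - [255,[25,30,-23],[32.5,-1.5,0.3]]
    - [255,[25,30,-23],[32.5,-1.5,0.3]]
    - [255,[25,30,-23],[32.5,-1.5,0.3]]

```text
clock: 36.68
ee_pos: [0.6103, -0.2491, 0.2493]
orientation: [[-0.004, 1.0, 0.001], [1.0, 0.004, -0.002], [-0.002, 0.001, -1.0]]
force: [-0.7, -0.3, -1.2]
opening: 0.0237
gripper_force: 59.9
```

```bash
python3 - <<'E'
from h import *
s=state();print(s["joints"].round(1))
# place centre/yaw -> target TCP: origin at place centre, TCP +38 along x
c=np.array([.4095,.370]);y=2;a=np.radians(y);p=c+.038*np.array([np.cos(a),np.sin(a)])-[.001,0]
print(p,rel([.56,.02,.25],Rdown(0)),rel([*p,.2],Rdown(y)))
E
python3 fit.py|head -2
```

```text
[  1.   45.7  34.9  84.  -28.4  59.2  42.7]
[0.44647685 0.37132618] (array([269.3, -49.1,  -1.3]), array([0.1, 0.1, 0.3])) (array([ 621.3, -161.1,   48. ]), array([ 0.1,  0.1, -1.7]))
[2.37, 1.78, 0.6, 0.0, 0.0, 0.0, 0.0]
[2.49, 1.64, 0.85, -4.0, 0.0, 5.0, 0.0]
```

Request:
carry_out:
  targets:
    - [255,[20,-5,0],[0,0,0]]
    - [255,[50,-13,4],[0,0,0]]
    - [255,[84,-22,7],[0,0,0]]
    - [255,[119,-31,10],[0,0,0]]
    - [255,[154,-40,12],[0,0,0]]
    - [255,[189,-49,15],[0,0,0]]
    - [255,[224,-58,18],[0,0,-0.5]]
    - [255,[259,-67,20],[0,0,-0.7]]
    - [255,[294,-76,23],[0,0,-0.8]]
    - [255,[329,-85,26],[0,0,-0.9]]
    - [255,[364,-94,28],[0,0,-1]]
    - [255,[399,-103,31],[0,0,-1.1]]
    - [255,[434,-112,34],[0,0,-1.2]]
    - [255,[469,-121,36],[0,0,-1.3]]
    - [255,[504,-130,39],[0,0,-1.4]]
    - [255,[539,-139,42],[0,0,-1.5]]
    - [255,[574,-148,45],[0,0,-1.7]]
    - [255,[600,-155,47],[0,0,-1.7]]
    - [255,[615,-159,48],[0,0,-1.7]]
    - [255,[621,-161,48],[0,0,-1.7]]

```text
clock: 38.45
ee_pos: [0.4462, 0.3703, 0.2012]
orientation: [[-0.03, 1.0, -0.001], [1.0, 0.03, 0.001], [0.001, -0.001, -1.0]]
force: [0.3, 0.3, -1.6]
opening: 0.0237
gripper_force: 59.9
```

```bash
python3 - <<'E'
from h import *
from cream import cream
s,_=cream("top",(383,148,430,196),th=-100,mn=99999)
g=cv2.cvtColor(s["image"],cv2.COLOR_BGR2HSV)
def show(x0,y0,x1,y1,ch):
    for r in range(y0,y1,2): print(" ".join("%3d"%ch[r:r+2,c:c+2].mean() for c in range(x0,x1,2)))
print("box sat");show(382,146,432,198,g[:,:,1])
a=np.radians(2);p=np.array([.4095,.370])+.038*np.array([np.cos(a),np.sin(a)])-[.001,0]
print(state()["ee_pos"],rel([*p,.097],Rdown(2)))
E
```

```text
box sat
 90  88  93  88  86  75  77  81  82  80  79  84  84  78  79  72  67  73  75  73  72  75  79  76  74
 99  92  99  92  91  90  90  91  94  94  94  96  99  95  96  93  88  91  92  91  93  95 101  96  87
100  94  96  87  86  85  86  86  86  86  87  85  87  86  85  87  84  87  86  88  89  89  95 111  99
 96  88  96  92  92  91  90  89  91  89  90  89  88  89  88  89  88  87  86  86  86  86  91 109 101
 97  94 101  97  96  96  96  93  96  95  95  94  94  94  93  92  93  93  92  92  90  92  94 106 100
 89  97 103  97  95  95  95  95  96  96  97  97  96  94  96  94  95  94  95  95  93  92  95 113 102
 83  94  98  89  86  87  89  89  90  91  90  92  91  91  92  92  91  92  92  93  92  92  95 111 104
 82  93  88  80  80  78  80  81  81  82  81  83  82  83  84  85  83  84  85  85  86  86  91 108 103
 88  92  76  74  73  73  73  74  76  78  78  79  79  78  79  79  79  79  79  79  80  80  85 108 100
 90  94  77  74  74  73  74  74  74  75  70  61  61  69  74  75  76  76  76  76  76  78  86 105  96
 89  93  79  76  76  76  77  76  75  70  46  26  26  43  68  75  74  75  74  74  74  76  81 
[... 900 characters left out ...]
 97  87
 71  30   7   9  20  19  12  17  25  21  15  18  44  70  51  30  25  25  34  40  40  51  74 108  91
 68  29  11  12  23  24  17  21  24  18   7   9  27  54  30  18  10  11  35  65  70  73  87 111  89
 70  38  27  32  50  35  26  25  27  21  10  13  38  60  31  18   9   9  39  75  80  82  95 106  86
 82  69  62  72  79  58  43  41  51  44  38  44  67  87  57  35  23  26  62  92  94  96 101  98  87
 80  73  75  78  76  74  70  74  81  75  71  73  72  79  75  65  60  64  79  85  77  80  78  73  78
 77  80  80  79  80  80  79  82  83  83  82  81  80  82  81  80  80  81  83  82  80  81  71  70  75
[0.44649049 0.36990427 0.20138341] (array([  1.3,   0.2, 104.4]), array([-0.1, -0.1, -0.3]))
```

Request:
carry_out:
  targets:
    - [255,[1,0,30],[0,0,0]]
    - [255,[1,0,60],[0,0,0]]
    - [255,[1,0,82],[0,0,0]]
    - [255,[1,0,94],[0,0,0]]
    - [255,[1,0,100],[0,0,0]]
    - [255,[1,0,103],[0,0,0]]
    - [255,[1,0,104],[0,0,0]]
    - [255,[1,0,104.5],[0,0,0]]
    - [255,[1,0,104.5],[0,0,0]]

```text
clock: 39.25
ee_pos: [0.4487, 0.3696, 0.098]
orientation: [[-0.028, 1.0, 0.002], [1.0, 0.028, 0.0], [0.0, 0.002, -1.0]]
force: [0.4, -0.4, -1.8]
opening: 0.0239
gripper_force: 59.9
```

Request:
carry_out:
  targets:
    - [255,[0,0,0.5],[0,0,0]]
    - [255,[0,0,1],[0,0,0]]
    - [170,[0,0,1],[0,0,0]]
    - [150,[0,0,1],[0,0,0]]
    - [100,[0,0,1],[0,0,0]]
    - [0,[0,0,1],[0,0,0]]
    - [0,[0,0,1],[0,0,0]]
    - [0,[0,0,1],[0,0,0]]
    - [0,[0,0,1],[0,0,0]]
    - [0,[0,0,1],[0,0,0]]
    - [0,[0,0,-20],[0,0,0]]
    - [0,[0,0,-50],[0,0,0]]
    - [0,[0,0,-85],[0,0,0]]
    - [0,[0,0,-115],[0,0,0]]
    - [0,[-60,0,-125],[0,0,0]]
    - [0,[-100,0,-125],[0,0,0]]
    - [0,[-140,0,-125],[0,0,0]]
    - [0,[-140,0,-125],[0,0,0]]

```text
clock: 40.75
ee_pos: [0.452, 0.2231, 0.2233]
orientation: [[-0.021, 1.0, 0.001], [1.0, 0.021, -0.003], [-0.003, 0.001, -1.0]]
force: [0.3, -0.9, 1.3]
opening: 0.088
gripper_force: 0.0
```

```bash
python3 - <<'E'
from h import *
s=snapshot("wrist");g=cv2.cvtColor(s["image"],cv2.COLOR_BGR2GRAY)
# scoop pose check: score edge chamfer over pose standing flat
from fit import E
def search(cams,c0,h0):
    V=[]
    for n in cams:
        w=snapshot(n);e=cv2.Canny(cv2.GaussianBlur(w["image"],(3,3),0),40,110);V.append((w,np.minimum(cv2.distanceTransform(255-e,cv2.DIST_L2,3),6)))
    G=np.vstack([E]+[np.linspace((.026,s_*.015,z),(.05,s_*.015,z),10) for s_ in(1,-1) for z in(.148,)]);best=[]
    for x in np.arange(-.03,.031,.003):
     for y in np.arange(-.03,.031,.003):
      for a in range(-15,16,3):
        r=np.radians(h0+a);R=np.array([[np.cos(r),-np.sin(r),0],[np.sin(r),np.cos(r),0],[0,0,1]]);X=G@R.T+[c0[0]+x,c0[1]+y,0];t=0
        for w,D in V:
            f,cx,cy,Rc,tc=cam(w);q=X@Rc.T+tc;u=np.c_[cx+f*q[:,0]/q[:,2],cy+f*q[:,1]/q[:,2]].round().astype(int)
            ok=(u[:,0]>=0)&(u[:,0]<640)&(u[:,1]>=0)&(u[:,1]<400);d=np.full(len(u),3.);d[ok]=D[u[ok,1],u[ok,0]];t+=d.mean()
        best.append((round(t,2),round(c0[0]+x,3),round(c0[1]+y,3),h0+a))
    best.sort();return best[:3]
print(search(("wrist","scene"),(.41,.37),2),search(("scene",),(.41,.37),2))
t=snapshot("top");V=t["image"][:,:,1].astype(float)
a=np.radians(PY)
# pan floor brightness map: grid every 14mm
for X in range(120,-130,-12):
    print(X," ".join("%3d"%V[int(round(v[1]))-1:int(round(v[1]))+2,int(round(v[0]))-1:int(round(v[0]))+2].mean() for v in [proj(t,[*pan2w(X,Y),.02]) for Y in range(80,-81,-12)]))
print(state()["ee_pos"])
E
```

```text
[(np.float64(3.51), np.float64(0.44), np.float64(0.364), 2), (np.float64(3.55), np.float64(0.437), np.float64(0.364), 2), (np.float64(3.61), np.float64(0.44), np.float64(0.367), 5)] [(np.float64(0.83), np.float64(0.44), np.float64(0.361), 2), (np.float64(0.84), np.float64(0.44), np.float64(0.367), 14), (np.float64(0.86), np.float64(0.44), np.float64(0.361), -1)]
120 153 176 178 175 177 178 176 177 178 177 178 178 177 176
108 150 177 178 178 178 178 179 178 178 178 178 179 178 174
96 155 179 179 179 179 179 179 178 178 178 179 178 179 176
84 154 178 179 179 178 178 178 178 178 179 178 179 179 173
72 147 178 179 179 179 179 178 178 178 179 179 178 179 175
60 154 179 179 179 178 179 179 179 179 178 179 178 179 177
48 153 179 179 179 179 179 179 179 179 179 179 179 179 175
36 144 162 158 166 178 179 179 179 179 179 179 179 179 177
24 143 144 144 148 174 179 179 179 179 179 179 179 179 178
12 143 144 144 145 174 179 179 179 179 179 179 179 178 176
0 142 145 144 144 174 179 178 179 179 178 179 179 179 177
-12 143 144 144 147 172 179 179 179 179 179 179 179 179 178
-24 142 144 144 148 178 179 179 179 179 180 179 179 179 176
-36 143 144 144 152 178 179 179 179 179 179 179 179 179 178
-48 142 144 145 163 178 179 179 179 179 179 179 179 179 178
-60 141 144 145 152 178 179 179 179 179 179 179 179 179 178
-72 144 144 145 149 177 179 179 179 179 179 179 179 179 178
-84 143 144 146 148 172 178 179 179 179 179 179 179 179 176
-96 129 121 133 127 144 166 158 159 164 157 167 160 159 164
-108 107 107 108 109 140 150 149 149 149 149 150 149 149 149
-120 106 106 106 119 148 149 149 148 149 149 149 149 148 148
[0.45186563 0.23117463 0.22195769]
```

```bash
python3 - <<'E'
from h import *
for n in("top","wrist","scene"):
    s=snapshot(n);h=cv2.cvtColor(s["image"],cv2.COLOR_BGR2HSV);m=cv2.inRange(h,(3,100,50),(14,255,255))
    k,l,st,c=cv2.connectedComponentsWithStats(m);P=proj(s,[.4475,.371,.14]);Q=proj(s,[.4475,.371,.05]);print(n,"pred top",P.round(1),"base",Q.round(1),[(st[i].tolist(),c[i].round(1).tolist()) for i in range(1,k) if st[i,4]>15 and np.hypot(*(c[i]-P))<70])
s=snapshot("wrist");g=cv2.cvtColor(s["image"],cv2.COLOR_BGR2GRAY)
for X in(.36,.37,.38,.39,.40,.41): print(X,proj(s,[X,.37,.002]).round())
P=[unproj(s,u,0,0) for u in(0,)]
w=s["image"];print("gray map, rows below")
for r in range(0,120,6): print(r,"".join(" .:-=+*#%@"[int(g[r:r+6,c:c+5].mean()/26)] for c in range(150,420,5)))
E
```

```text
top pred top [184.2 203.7] base [193.8 204.7] []
wrist pred top [318.3  -8.7] base [318.8  19.9] []
scene pred top [249.1 146.9] base [250.8 170.2] [([256, 141, 10, 26, 201], [260.8, 153.8]), ([301, 170, 10, 6, 22], [306.1, 172.0]), ([265, 180, 67, 21, 161], [301.9, 189.8])]
0.36 [231.  27.]
0.37 [241.  27.]
0.38 [251.  28.]
0.39 [261.  28.]
0.4 [271.  28.]
0.41 [281.  29.]
gray map, rows below
0 +++=+++++++++++=-+++++++++++++++++++++++++-.:------:++
6 +++=++++++++++++-++++++++++++++++++++++++:..:------:++
12 ++++++++++++++++-++++++++++++++++++++++++...:-------++
18 ++++++++++++++*+-++++++++++++++++++++++++...:-------++
24 ++++++++++++++*+-+++++++++****+*+*+++++++....::::::=++
30 =+++++++++++++*+-+++++++++*********+++++=........:=+++
36 ++++++++++++++*+-+++++++++************++=......:=+++++
42 ++++++++++++++**-+++++++++******++++++++=.....:+++++++
48 =+++++++++++++**-=++++++++********+++++++-:.::-+++++++
54 -+++++++++++++**==++++++++*********++++++=:.:---++++++
60 =+++++++++++++**==++++++++++******+++++++=:.:---=+++++
66 =+++++++++++++**==+++++++++++++++++++++++=:.:----+++++
72 =++++++++++++++*+=++++++++++++++++++++++++-:-----+++++
78 +++++++++++++++*+-++++++++++++++++++++++++=-=---=+++++
84 +++++++++++++++**+*******+=---======-:::::::::::-=====
90 +++++++++++++++*********+++=========:........::.::::::
96 +++++++++++++++++-++++++++++++++++++-:****++++++++====
102 +++++++++++++++++-++++++++++++++++++--****************
108 +++++++++++++++++-++++++++++++++++++:-****************
114 +++==++++++++++++-++++++++++++++++++:-***=+=====++++++
```

The pan is empty and the box holds all six. The scene view puts the scoop's grip ~30 mm off in +x from where I released it (knocked aside), so I'll go back, measure and regrip it.

Request:
carry_out:
  targets:
    - [0,[30,5,10],[0,0,0]]
    - [0,[65,12,20],[0,0,0]]
    - [0,[100,20,30],[0,0,0]]
    - [0,[128,25,30],[0,0,0]]
    - [0,[135,25,30],[0,0,0]]
    - [0,[135,25,30],[0,0,0]]
    - [0,[135,25,30],[0,0,0]]

```text
clock: 41.78
ee_pos: [0.4728, 0.3646, 0.1917]
orientation: [[-0.029, 1.0, -0.0], [1.0, 0.029, -0.002], [-0.002, -0.0, -1.0]]
force: [0.2, 0.3, 0.2]
opening: 0.088
gripper_force: 0.0
```

```bash
cat > sc.py <<'E'
from h import *
from fit import E
st8=state();print(st8["ee_pos"])
V=[]
for n in("wrist","scene"):
    w=snapshot(n);e=cv2.Canny(cv2.GaussianBlur(w["image"],(3,3),0),40,110)
    V.append((w,np.minimum(cv2.distanceTransform(255-e,cv2.DIST_L2,3),6)))
    h=cv2.cvtColor(w["image"],cv2.COLOR_BGR2HSV);m=cv2.inRange(h,(3,100,50),(14,255,255));k,l,s,c=cv2.connectedComponentsWithStats(m);P=proj(w,[.46,.365,.14])
    print(n,[(s[i].tolist(),c[i].round(1).tolist()) for i in range(1,k) if s[i,4]>100 and np.hypot(*(c[i]-P))<70])
L=lambda a,b:np.linspace(a,b,12)
gr=[L((.026,-.015,.148),(.026,.015,.148)),L((.05,-.015,.148),(.05,.015,.148)),L((.026,.015,.148),(.05,.015,.148)),L((.026,-.015,.148),(.05,-.015,.148))]
G=np.vstack([E]+gr);best=[]
for x in np.arange(.39,.47,.003):
  for y in np.arange(.33,.4,.003):
    for a in range(-30,31,3):
        r=np.radians(a);R=np.array([[np.cos(r),-np.sin(r),0],[np.sin(r),np.cos(r),0],[0,0,1]]);X=G@R.T+[x,y,0];t=[]
        for w,D in V:
            f,cx,cy,Rc,tc=cam(w);q=X@Rc.T+tc;u=np.c_[cx+f*q[:,0]/q[:,2],cy+f*q[:,1]/q[:,2]].round().astype(int)
            ok=(u[:,0]>=0)&(u[:,0]<640)&(u[:,1]>=0)&(u[:,1]<400);d=np.full(len(u),3.);d[ok]=D[u[ok,1],u[ok,0]];t.append(d.mean())
        best.append((sum(t),*t,x,y,a))
best.sort();print(np.round(best[:4],3));best.sort(key=lambda b:b[1]);print(np.round(best[:3],3))
E
python3 sc.py
```

```text
[0.47278762 0.36459485 0.19174511]
wrist [([327, 173, 100, 74, 2391], [348.9, 214.1]), ([308, 264, 6, 20, 112], [310.5, 273.0])]
scene [([256, 142, 10, 25, 199], [260.8, 153.9]), ([265, 179, 67, 22, 170], [302.3, 189.6])]
[[1.843 1.219 0.624 0.453 0.366 3.   ]
 [2.031 1.465 0.566 0.453 0.363 3.   ]
 [2.082 1.519 0.564 0.453 0.363 0.   ]
 [2.163 1.473 0.69  0.453 0.366 0.   ]]
[[1.843 1.219 0.624 0.453 0.366 3.   ]
 [2.031 1.465 0.566 0.453 0.363 3.   ]
 [2.163 1.473 0.69  0.453 0.366 0.   ]]
```

```bash
python3 - <<'E'
from h import *
print(rel([.491,.368,.097],Rdown(3)))
E
```

```text
(array([ 4.5, 17.9, 95.3]), array([-0. ,  0.1, -1.5]))
```

Request:
carry_out:
  targets:
    - [0,[4.5,18,0],[0,0,-1.5]]
    - [0,[4.5,18,10],[0,0,-1.5]]
    - [0,[4.5,18,40],[0,0,-1.5]]
    - [0,[4.5,18,70],[0,0,-1.5]]
    - [0,[4.5,18,90],[0,0,-1.5]]
    - [0,[4.5,18,95],[0,0,-1.5]]
    - [255,[4.5,18,95],[0,0,-1.5]]
    - [255,[4.5,18,95],[0,0,-1.5]]
    - [255,[4.5,18,95],[0,0,-1.5]]
    - [255,[4.5,18,95],[0,0,-1.5]]
    - [255,[4.5,18,95],[0,0,-1.5]]
    - [255,[4.5,18,95],[0,0,-1.5]]
    - [255,[4.5,18,95],[0,0,-1.5]]
    - [255,[4.5,18,95],[0,0,-1.5]]
    - [255,[4.5,18,95],[0,0,-1.5]]
    - [255,[4.5,18,95],[0,0,-1.5]]
    - [255,[4.5,18,95],[0,0,-1.5]]
    - [255,[4.5,18,95],[0,0,-1.5]]
  squeeze: 45

```text
clock: 43.38
ee_pos: [0.4909, 0.3701, 0.0969]
orientation: [[-0.054, 0.999, -0.0], [0.999, 0.054, -0.001], [-0.001, -0.0, -1.0]]
force: [-0.2, 0.1, 0.1]
opening: 0.0233
gripper_force: 44.6
```

```bash
python3 - <<'E'
from h import *
print(rel([.4475,.3715,.1],Rdown(2)))
E
```

```text
(array([  3.7, -43.2,  -3. ]), array([-0. ,  0.1,  1.1]))
```

Held. Lift slightly, move back to the outline's centre, set down, release and rise straight up.

Request:
carry_out:
  targets:
    - [255,[0,0,-10],[0,0,0]]
    - [255,[1,-10,-14],[0,0,0.5]]
    - [255,[2,-25,-14],[0,0,1]]
    - [255,[3,-38,-14],[0,0,1]]
    - [255,[3.5,-43,-14],[0,0,1]]
    - [255,[3.5,-43,-10],[0,0,1]]
    - [255,[3.5,-43,-5],[0,0,1]]
    - [255,[3.5,-43,-1.5],[0,0,1]]
    - [255,[3.5,-43,0],[0,0,1]]
    - [255,[3.5,-43,0.5],[0,0,1]]
    - [160,[3.5,-43,0.5],[0,0,1]]
    - [160,[3.5,-43,0.5],[0,0,1]]
    - [0,[3.5,-43,0.5],[0,0,1]]
    - [0,[3.5,-43,0.5],[0,0,1]]
    - [0,[3.5,-43,0.5],[0,0,1]]
    - [0,[3.5,-43,0.5],[0,0,1]]
    - [0,[3.5,-43,-25],[0,0,1]]
    - [0,[3.5,-43,-60],[0,0,1]]
    - [0,[3.5,-43,-95],[0,0,1]]
    - [0,[3.5,-43,-110],[0,0,1]]

```text
clock: 45.05
ee_pos: [0.4498, 0.3717, 0.211]
orientation: [[-0.036, 0.999, 0.005], [0.999, 0.036, 0.002], [0.002, 0.005, -1.0]]
force: [1.4, -0.4, 0.8]
opening: 0.0842
gripper_force: 0.0
```

```bash
python3 sc.py; python3 - <<'E'
from h import *
# tape colour mask in the wrist view -> outline corners
s=snapshot("wrist");h=cv2.cvtColor(s["image"],cv2.COLOR_BGR2HSV)
m=cv2.inRange(h,(24,70,120),(40,255,255));k,l,st,c=cv2.connectedComponentsWithStats(m)
pts=[]
for i in range(1,k):
    if st[i,4]>60: print(st[i].tolist())
ys,xs=np.nonzero(np.isin(l,[i for i in range(1,k) if st[i,4]>60]))
P=np.array([unproj(s,u,v,0)[:2] for u,v in zip(xs,ys)]);P=P[(abs(P[:,0]-.41)<.09)&(abs(P[:,1]-.37)<.09)]
print(P.min(0),P.max(0),cv2.minAreaRect((P*1000).astype(np.float32)))
E
```

```text
[0.44982026 0.37174223 0.21097018]
wrist [([300, 174, 199, 110, 3298], [375.8, 220.9]), ([325, 258, 7, 18, 102], [327.9, 266.5])]
scene [([246, 145, 10, 25, 200], [250.9, 156.9]), ([265, 180, 67, 21, 164], [302.4, 189.6])]
[[1.893 1.161 0.732 0.411 0.366 0.   ]
 [1.911 1.22  0.691 0.411 0.366 3.   ]
 [2.042 1.339 0.702 0.411 0.363 3.   ]
 [2.127 1.326 0.8   0.411 0.363 0.   ]]
[[1.893 1.161 0.732 0.411 0.366 0.   ]
 [1.911 1.22  0.691 0.411 0.366 3.   ]
 [2.127 1.326 0.8   0.411 0.363 0.   ]]
[216, 105, 124, 118, 3242]
[219, 301, 16, 11, 75]
[0.34015736 0.30381119] [0.47408239 0.44043574] ((408.2335205078125, 372.245361328125), (130.00869750976562, 129.9125518798828), 3.363743782043457)
```

Scoop sits squarely in its outline. Now the stamp: move over via x≈0.55.

```bash
python3 - <<'E'
from h import *
print(rel([.56,0,.25],Rdown(2)),rel([.389,-.372,.22],Rdown(4)))
E
```

```text
(array([-375.7,   97.9,  -42. ]), array([ 0.1, -0. ,  0.1])) (array([-741.1,  -86.9,  -12.7]), array([ 0.1, -0. , -1.9]))
```

Request:
carry_out:
  targets:
    - [0,[0,0,-20],[0,0,0]]
    - [0,[-20,8,-40],[0,0,0]]
    - [0,[-55,18,-42],[0,0,0]]
    - [0,[-95,28,-42],[0,0,0]]
    - [0,[-135,38,-42],[0,0,0]]
    - [0,[-175,48,-42],[0,0,0]]
    - [0,[-215,58,-42],[0,0,0]]
    - [0,[-255,68,-42],[0,0,0]]
    - [0,[-295,78,-42],[0,0,0]]
    - [0,[-335,88,-42],[0,0,0]]
    - [0,[-375,95,-42],[0,0,0]]
    - [0,[-410,85,-42],[0,0,0]]
    - [0,[-445,70,-42],[0,0,0]]
    - [0,[-480,52,-42],[0,0,-0.5]]
    - [0,[-515,34,-42],[0,0,-0.8]]
    - [0,[-550,16,-42],[0,0,-1]]
    - [0,[-585,-2,-42],[0,0,-1.3]]
    - [0,[-620,-20,-42],[0,0,-1.6]]
    - [0,[-655,-40,-42],[0,0,-1.8]]
    - [0,[-690,-60,-42],[0,0,-1.9]]

```text
clock: 46.87
ee_pos: [0.4117, -0.3209, 0.2481]
orientation: [[-0.071, 0.997, -0.002], [0.997, 0.071, 0.001], [0.001, -0.002, -1.0]]
force: [0.5, -0.4, 0.3]
opening: 0.0881
gripper_force: 0.0
```

```bash
python3 - <<'E'
from h import *
s=state();print(s["joints"].round(1),rel([.389,-.372,.22],Rdown(4)))
E
```

```text
[ 12.9  34.8  33.2 108.  -26.1  45.1  64.4] (array([-49.4, -26.2,  28.1]), array([-0.1, -0.1,  0.1]))
```

Request:
carry_out:
  targets:
    - [0,[-25,-13,0],[0,0,0]]
    - [0,[-45,-24,10],[0,0,0]]
    - [0,[-50,-26,25],[0,0,0]]
    - [0,[-50,-26,28],[0,0,0]]
    - [0,[-50,-26,28],[0,0,0]]
    - [0,[-50,-26,28],[0,0,0]]

```text
clock: 47.37
ee_pos: [0.3912, -0.3705, 0.2209]
orientation: [[-0.071, 0.997, -0.001], [0.997, 0.071, 0.001], [0.001, -0.001, -1.0]]
force: [0.1, -0.5, 0.8]
opening: 0.0878
gripper_force: 0.0
```

```bash
cat > stm.py <<'E'
from h import *
s=snapshot("wrist");h=cv2.cvtColor(s["image"],cv2.COLOR_BGR2HSV)
print(state()["ee_pos"],"pred top/base",proj(s,[.389,-.373,.106]).round(),proj(s,[.389,-.373,.056]).round())
m=cv2.inRange(h,(3,90,30),(14,255,255));k,l,st,c=cv2.connectedComponentsWithStats(m)
print("wood",[(st[i].tolist(),c[i].round().tolist()) for i in range(1,k) if st[i,4]>250])
m=cv2.inRange(h,(24,70,120),(40,255,255));k,l,st,c=cv2.connectedComponentsWithStats(m)
ys,xs=np.nonzero(np.isin(l,[i for i in range(1,k) if st[i,4]>60]))
P=np.array([unproj(s,u,v,0)[:2] for u,v in zip(xs,ys)]);P=P[(abs(P[:,0]-.394)<.075)&(abs(P[:,1]+.382)<.075)]
if len(P): print("tape",len(P),P.min(0),P.max(0),cv2.minAreaRect((P*1000).astype(np.float32)))
g=cv2.cvtColor(s["image"],cv2.COLOR_BGR2GRAY)
if __name__=="__main__":
    for r in range(110,270,6): print(r,"".join(" .:-=+*#%@"[int(g[r:r+6,c:c+4].mean()/26)] for c in range(230,410,4)))
E
python3 stm.py
```

```text
[ 0.39155487 -0.37070342  0.22148828] pred top/base [316. 197.] [317. 181.]
wood [([297, 172, 37, 44, 1048], [315.0, 195.0]), ([215, 293, 50, 32, 573], [241.0, 310.0])]
tape 820 [ 0.3398684  -0.42906225] [ 0.36935003 -0.33883952] ((356.3419189453125, -383.12103271484375), (23.912181854248047, 90.27130126953125), 5.96225118637085)
110 +++++=----------:----------------------------
116 +++++++=--------:----------------------------
122 +++++++++=------:----------------------------
128 +++++++++++=----:----------------------------
134 +++++++++++*++==-=================----------:
140 +++++++++++****+=========------===-----------
146 ++++++++++++***==+=-------------==-----------
152 ++++++++++++**+:--::........----==-----------
158 ++++++++++++**=----::......::---==-----------
164 ++++++++++++**=-...        ::---==-----------
170 ++++++++++++**=:.......    .:---==-----------
176 ++++++++++++**+:........   .:---==-----------
182 +++++++**+++**+:........   .:---=------------
188 +*++++++++++**+-....::...  .:---=------------
194 ++++++++++++***-:..:::....::----=------------
200 ++++++++++++**+++:.:::...:--=====------------
206 ++++++++++++++=-=-..::..:=-------------------
212 +++++++++++++=-:---:::::---------------------
218 +++++++++++++=-:-------=---------------------
224 +++++++++++++=--------=----------------------
230 +++++++++++++=--------+----------------------
236 =====+++++++++:-------+----------------------
242 --------++++++:-------=----------------------
248 :---:::::-++++:-----------------------------:
254 :==-:::::::=++:-------====------------------.
260 :****=-:::::=+-=====++++++------------------.
266 .+++***+-::::==+++++++++++------------------.
```

Request:
carry_out:
  targets:
    - [0,[-2,-2.5,30],[0,0,0]]
    - [0,[-2,-2.5,65],[0,0,0]]
    - [0,[-2,-2.5,95],[0,0,0]]
    - [0,[-2,-2.5,120],[0,0,0]]
    - [0,[-2,-2.5,140],[0,0,0]]
    - [0,[-2,-2.5,150],[0,0,0]]
    - [0,[-2,-2.5,154],[0,0,0]]
    - [0,[-2,-2.5,155],[0,0,0]]
    - [255,[-2,-2.5,155],[0,0,0]]
    - [255,[-2,-2.5,155],[0,0,0]]
    - [255,[-2,-2.5,155],[0,0,0]]
    - [255,[-2,-2.5,155],[0,0,0]]
    - [255,[-2,-2.5,155],[0,0,0]]
    - [255,[-2,-2.5,155],[0,0,0]]
    - [255,[-2,-2.5,155],[0,0,0]]
    - [255,[-2,-2.5,155],[0,0,0]]
    - [255,[-2,-2.5,155],[0,0,0]]
    - [255,[-2,-2.5,155],[0,0,0]]
    - [255,[-2,-2.5,155],[0,0,0]]
  squeeze: 50

```text
clock: 49.0
ee_pos: [0.3883, -0.3744, 0.0667]
orientation: [[-0.07, 0.998, -0.0], [0.998, 0.07, -0.001], [-0.001, -0.0, -1.0]]
force: [-1.0, 0.5, 1.0]
opening: 0.0306
gripper_force: 50.0
```

```bash
python3 - <<'E'
from h import *
print(rel([.56,0,.2],Rdown(4)),rel([.527,.246,.18],Rdown(0)))
E
```

```text
(array([ 361.4,  197.4, -133.7]), array([-0. ,  0.1, -0. ])) (array([ 609.1,  181.6, -113.9]), array([-0. ,  0.1,  4. ]))
```

Request:
carry_out:
  targets:
    - [255,[0,0,-20],[0,0,0]]
    - [255,[0,0,-50],[0,0,0]]
    - [255,[0,5,-85],[0,0,0]]
    - [255,[15,20,-115],[0,0,0]]
    - [255,[45,38,-134],[0,0,0]]
    - [255,[80,56,-134],[0,0,0.3]]
    - [255,[115,74,-134],[0,0,0.6]]
    - [255,[150,92,-134],[0,0,1]]
    - [255,[185,110,-134],[0,0,1.2]]
    - [255,[220,128,-134],[0,0,1.5]]
    - [255,[255,146,-134],[0,0,1.8]]
    - [255,[290,164,-134],[0,0,2]]
    - [255,[325,180,-134],[0,0,2.3]]
    - [255,[362,190,-134],[0,0,2.6]]
    - [255,[400,190,-134],[0,0,3]]
    - [255,[438,190,-134],[0,0,3.3]]
    - [255,[476,188,-134],[0,0,3.6]]
    - [255,[514,186,-134],[0,0,4]]
    - [255,[545,184,-134],[0,0,4]]
    - [255,[560,183,-134],[0,0,4]]

```text
clock: 50.67
ee_pos: [0.5298, 0.2035, 0.199]
orientation: [[-0.007, 1.0, -0.003], [1.0, 0.007, 0.002], [0.002, -0.003, -1.0]]
force: [-1.0, 0.9, -2.2]
opening: 0.0306
gripper_force: 50.0
```

```bash
cat > fld.py <<'E'
from h import *
print(state()["ee_pos"],state()["opening"])
from scipy.spatial import cKDTree
for n in("wrist","top"):
    w=snapshot(n);g=cv2.GaussianBlur(cv2.cvtColor(w["image"],cv2.COLOR_BGR2GRAY),(3,3),0).astype(float)
    bl=g-cv2.GaussianBlur(g,(0,0),5)   # dark lines negative
    best=[]
    L=np.linspace(-.0385,.0385,40);o=np.full(40,.0385);S=np.vstack([np.c_[L,o],np.c_[L,-o],np.c_[o,L],np.c_[-o,L]])
    for x in np.arange(.510,.545,.001):
      for y in np.arange(.23,.262,.001):
        for a in(-3,0,3):
          for k in(.93,.97,1.):
            r=np.radians(a);X=k*S@np.array([[np.cos(r),np.sin(r)],[-np.sin(r),np.cos(r)]])+[x,y]
            f,cx,cy,R,t=cam(w);q=np.c_[X,np.full(len(X),.005)]@R.T+t;u=np.c_[cx+f*q[:,0]/q[:,2],cy+f*q[:,1]/q[:,2]].round().astype(int)
            ok=(u[:,0]>=0)&(u[:,0]<640)&(u[:,1]>=0)&(u[:,1]<400);d=np.zeros(len(u));d[ok]=np.clip(bl[u[ok,1],u[ok,0]],-30,10);best.append((d.mean(),x,y,a,k))
    best.sort();print(n,np.round(best[:4],3).tolist())
E
python3 fld.py
```

```text
[0.52984265 0.20350572 0.19897564] 0.03059406678292737
wrist [[-30.0, 0.528, 0.249, 0.0, 1.0], [-29.913, 0.527, 0.249, 0.0, 1.0], [-29.697, 0.527, 0.25, 0.0, 1.0], [-29.524, 0.528, 0.25, 0.0, 1.0]]
top [[-15.042, 0.544, 0.255, 0.0, 0.93], [-14.997, 0.545, 0.256, 3.0, 0.93], [-14.986, 0.544, 0.256, 0.0, 0.93], [-14.878, 0.545, 0.255, 3.0, 0.93]]
```

Request:
carry_out:
  targets:
    - [255,[20,-2,5],[0,0,0]]
    - [255,[38,-2.5,25],[0,0,0]]
    - [255,[44,-2.5,55],[0,0,0]]
    - [255,[44.5,-2.5,85],[0,0,0]]
    - [255,[44.5,-2.5,105],[0,0,0]]
    - [255,[44.5,-2.5,117],[0,0,0]]
    - [255,[44.5,-2.5,120],[0,0,0]]
    - [255,[44.5,-2.5,120],[0,0,0]]
    - [255,[44.5,-2.5,120],[0,0,0]]

```text
clock: 51.52
ee_pos: [0.5304, 0.2409, 0.0812]
orientation: [[0.001, 1.0, 0.002], [1.0, -0.001, -0.001], [-0.001, 0.002, -1.0]]
force: [0.4, 0.6, -2.6]
opening: 0.0301
gripper_force: 50.0
```

```bash
python3 - <<'E'
from h import *
print(rel([.5275,.248,.0717],Rdown(0)))
E
```

```text
(array([ 7.1, -3. ,  9.5]), array([ 0.1,  0.1, -0.1]))
```

Request:
carry_out:
  targets:
    - [255,[3,-1.5,0],[0,0,0]]
    - [255,[7,-3,0],[0,0,0]]
    - [255,[7,-3,0],[0,0,0]]
    - [255,[7,-3,0],[0,0,0]]
    - [255,[7,-3,0],[0,0,0]]

```text
clock: 51.93
ee_pos: [0.5264, 0.2488, 0.0805]
orientation: [[-0.001, 1.0, 0.0], [1.0, 0.001, -0.001], [-0.001, 0.0, -1.0]]
force: [-0.3, 0.4, -1.1]
opening: 0.0302
gripper_force: 50.0
```

Centred within 1 mm. Press down slowly.

Request:
carry_out:
  targets:
    - [255,[-0.5,1,3],[0,0,0]]
    - [255,[-0.5,1,6],[0,0,0]]
    - [255,[-0.5,1,8],[0,0,0]]
    - [255,[-0.5,1,10],[0,0,0]]
    - [255,[-0.5,1,12],[0,0,0]]
    - [255,[-0.5,1,14],[0,0,0]]
    - [255,[-0.5,1,16],[0,0,0]]
    - [255,[-0.5,1,18],[0,0,0]]
    - [255,[-0.5,1,19],[0,0,0]]
    - [255,[-0.5,1,20],[0,0,0]]
    - [255,[-0.5,1,21],[0,0,0]]
    - [255,[-0.5,1,22],[0,0,0]]
    - [255,[-0.5,1,22],[0,0,0]]

```text
clock: 53.02
ee_pos: [0.5271, 0.2479, 0.0612]
orientation: [[0.001, 1.0, -0.0], [1.0, -0.001, 0.001], [0.001, -0.0, -1.0]]
force: [-9.0, -0.8, 28.2]
opening: 0.0302
gripper_force: 49.9
```

Home (28 N, 10.5 mm travel). Lift and return.

Request:
carry_out:
  targets:
    - [255,[0,0,-5],[0,0,0]]
    - [255,[0,0,-12],[0,0,0]]
    - [255,[0,0,-30],[0,0,0]]
    - [255,[0,0,-65],[0,0,0]]
    - [255,[0,0,-100],[0,0,0]]
    - [255,[-15,3,-130],[0,0,0]]
    - [255,[-45,10,-140],[0,0,0]]
    - [255,[-85,16,-140],[0,0,0]]
    - [255,[-125,20,-140],[0,0,0]]
    - [255,[-165,20,-140],[0,0,0]]
    - [255,[-205,20,-140],[0,0,0]]
    - [255,[-245,15,-140],[0,0,0]]
    - [255,[-280,0,-140],[0,0,-1]]
    - [255,[-315,-17,-140],[0,0,-1.5]]
    - [255,[-350,-34,-140],[0,0,-2]]
    - [255,[-385,-51,-140],[0,0,-2.5]]
    - [255,[-420,-68,-140],[0,0,-3]]
    - [255,[-455,-85,-140],[0,0,-3.5]]
    - [255,[-490,-100,-140],[0,0,-4]]
    - [255,[-520,-112,-140],[0,0,-4.5]]

```text
clock: 54.68
ee_pos: [0.4137, -0.2744, 0.1986]
orientation: [[-0.077, 0.997, -0.0], [0.997, 0.077, -0.002], [-0.002, -0.001, -1.0]]
force: [0.2, -0.7, -2.1]
opening: 0.0304
gripper_force: 50.0
```

```bash
python3 - <<'E'
from h import *
print(rel([.394,-.382,.15],Rdown(6)))
s=snapshot("wrist");h=cv2.cvtColor(s["image"],cv2.COLOR_BGR2HSV)
m=cv2.inRange(h,(22,60,60),(42,255,255));k,l,st,c=cv2.connectedComponentsWithStats(m)
for i in range(1,k):
    if st[i,4]>60:
        ys,xs=np.nonzero(l==i);P=np.array([unproj(s,u,v,0)[:2] for u,v in zip(xs,ys)]);print(st[i].tolist(),P.min(0).round(3),P.max(0).round(3),cv2.minAreaRect((P*1000).astype(np.float32)))
E
```

```text
(array([-105.7,  -27.8,   48.8]), array([-0. ,  0.1, -1.6]))
[408, 92, 37, 54, 442] [ 0.504 -0.24 ] [ 0.534 -0.187] ((511.1269226074219, -211.898193359375), (52.64405822753906, 26.89021110534668), 59.577056884765625)
[543, 111, 24, 10, 83] [ 0.638 -0.203] [ 0.661 -0.195] ((649.35546875, -199.44818115234375), (7.6068925857543945, 23.25679588317871), 86.67484283447266)
[532, 110, 63, 161, 941] [ 0.676 -0.378] [ 0.688 -0.191] ((682.1987915039062, -284.6169738769531), (186.92726135253906, 7.412701606750488), 88.5387954711914)
[419, 116, 123, 127, 8854] [ 0.526 -0.344] [ 0.639 -0.208] ((581.9661865234375, -275.93621826171875), (136.87220764160156, 111.3525619506836), 88.69428253173828)
[248, 220, 23, 44, 558] [ 0.338 -0.394] [ 0.363 -0.338] ((351.9519958496094, -365.69635009765625), (25.39068031311035, 55.221866607666016), 5.257746696472168)
[496, 259, 36, 8, 72] [ 0.631 -0.374] [ 0.674 -0.366] ((652.247314453125, -370.4156494140625), (7.590470790863037, 42.49764633178711), 88.37258911132812)
```

Request:
carry_out:
  targets:
    - [255,[-30,-8,10],[0,0,-0.5]]
    - [255,[-60,-16,25],[0,0,-1]]
    - [255,[-90,-24,40],[0,0,-1.6]]
    - [255,[-104,-27,48],[0,0,-1.6]]
    - [255,[-106,-28,49],[0,0,-1.6]]
    - [255,[-106,-28,49],[0,0,-1.6]]
    - [255,[-106,-28,49],[0,0,-1.6]]
    - [255,[-106,-28,49],[0,0,-1.6]]

```text
clock: 55.4
ee_pos: [0.3967, -0.378, 0.15]
orientation: [[-0.108, 0.994, 0.0], [0.994, 0.108, 0.0], [0.0, 0.0, -1.0]]
force: [-0.1, -0.4, -2.0]
opening: 0.0305
gripper_force: 50.0
```

```bash
python3 - <<'E'
from h import *
print(rel([.394,-.382,.067],Rdown(6)))
E
```

```text
(array([-3.7, -3.2, 83. ]), array([ 0. , -0. ,  0.2]))
```

Request:
carry_out:
  targets:
    - [255,[-3,-3,20],[0,0,0]]
    - [255,[-3,-3,45],[0,0,0]]
    - [255,[-3,-3,65],[0,0,0]]
    - [255,[-3,-3,75],[0,0,0]]
    - [255,[-3,-3,79],[0,0,0]]
    - [255,[-3,-3,81],[0,0,0]]
    - [255,[-3,-3,82.5],[0,0,0]]
    - [255,[-3,-3,83],[0,0,0]]
    - [255,[-3,-3,83],[0,0,0]]
    - [255,[-3,-3,83],[0,0,0]]

```text
clock: 56.23
ee_pos: [0.3935, -0.3834, 0.0674]
orientation: [[-0.107, 0.994, 0.001], [0.994, 0.107, -0.002], [-0.002, 0.001, -1.0]]
force: [-1.2, 0.1, -1.3]
opening: 0.0301
gripper_force: 50.0
```

Request:
carry_out:
  targets:
    - [255,[0,0,0.7],[0,0,0]]
    - [255,[0,0,1.2],[0,0,0]]
    - [255,[0,0,1.2],[0,0,0]]
    - [150,[0,0,1.2],[0,0,0]]
    - [100,[0,0,1.2],[0,0,0]]
    - [0,[0,0,1],[0,0,0]]
    - [0,[0,0,1],[0,0,0]]
    - [0,[0,0,1],[0,0,0]]
    - [0,[0,0,1],[0,0,0]]
    - [0,[0,0,1],[0,0,0]]
    - [0,[0,0,1],[0,0,0]]
    - [0,[0,0,-20],[0,0,0]]
    - [0,[0,0,-50],[0,0,0]]
    - [0,[0,0,-85],[0,0,0]]
    - [0,[0,0,-120],[0,0,0]]
    - [0,[0,0,-150],[0,0,0]]
    - [0,[0,0,-155],[0,0,0]]
    - [0,[0,0,-155],[0,0,0]]

```text
clock: 57.73
ee_pos: [0.394, -0.3839, 0.2237]
orientation: [[-0.107, 0.994, 0.003], [0.994, 0.107, -0.004], [-0.004, 0.003, -1.0]]
force: [-0.2, -0.2, -1.1]
opening: 0.088
gripper_force: 0.0
```

```bash
python3 stm.py; python3 - <<'E'
from h import *
s=snapshot("wrist");print("pred",proj(s,[.394,-.383,.106]),state()["ee_pos"])
t=snapshot("top");h=cv2.cvtColor(t["image"],cv2.COLOR_BGR2HSV)
for n,w in(("scene",snapshot("scene")),):
    h=cv2.cvtColor(w["image"],cv2.COLOR_BGR2HSV);m=cv2.inRange(h,(3,90,30),(14,255,255));k,l,st,c=cv2.connectedComponentsWithStats(m)
    for P in(proj(w,[.394,-.383,.085]),proj(w,[.447,.37,.115])): print(n,P.round(1),[(st[i].tolist(),c[i].round().tolist()) for i in range(1,k) if st[i,4]>40 and np.hypot(*(c[i]-P))<35])
E
```

```text
[ 0.3934294  -0.38279905  0.22193737] pred top/base [314. 180.] [314. 166.]
wood [([299, 166, 37, 42, 1039], [317.0, 188.0]), ([222, 282, 36, 27, 358], [239.0, 296.0])]
tape 914 [ 0.34019677 -0.42749512] [ 0.37628691 -0.3386732 ] ((357.1414489746094, -381.9088134765625), (27.290822982788086, 89.82196044921875), 7.238159656524658)
110 +++++++++=-----:-----------------------------
116 +++++++++++==--------------------------------
122 +++++++++++**+===================-----------:
128 +++++++++++***+----------------==-----------:
134 +++++++++++***+-+=-------------==--:---------
140 +++++++++++***+-++=------------==------------
146 +++++++++++***+:---:::......:--==------------
152 +++++++++++***=-----::.....::--==------------
158 +++++++++++***=-...        .:--==------------
164 +++++++++++***--.......    .:--==------------
170 +++++++++++***--.......     :--==------------
176 ++++++++++++**--.........   :--==------------
182 ++++++++++++**--:...:.....  :--==------------
188 ++++++++++++***+-..::......:--==-------------
194 ++++++++++++++=++=..:.....-------------------
200 +++++++++++++=-+++-......:-------------------
206 +++++++++++++-:-----:--=+--------------------
212 +++++++++++++:-------------------------------
218 +++++++++++++:-------------------------------
224 ----==+++++++:-------=-----------------------
230 ---:::-=+++++:-------+=----------------------
236 --:::::::++++:-------+=----------------------
242 **+=-:::::=++:-------------------------------
248 =****+-::::++:------------------------------:
254 :==+***=:::-=-------=+++=-------------------.
260 :+++=+**=::--=====+++++++-------------------.
266 .++++=+**-:-:++++++++++++=------------------.
pred [319.24066022 194.05611466] [ 0.39301332 -0.38216507  0.22087374]
scene [399.9 263.1] [([394, 255, 14, 21, 236], [401.0, 265.0])]
scene [249.6 153.6] [([246, 145, 11, 25, 198], [251.0, 157.0])]
```

```bash
python3 -c "
from h import *
print(finish_job())"
```

```text
the job is handed in; nothing more can be done
None
```

The job is handed in: all six rollers appear to be in the plywood box, moved only with the scoop (the pan is empty; the count in the box itself came from a coarse image reading). The scoop and the stamp are back inside their taped outlines, and the stamp was pressed fully home about 1 mm from the middle of the field. The scoop was knocked in the pan and later moved about 43 mm after I set it down, so I regripped and reset it both times.

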